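Close a two-bottle gift case and hold it shut

TASK

Pack the wooden gift case: stand the yellow-topped bottle in the pocket with the yellow dots and the pink-topped bottle in the pocket with the pink dots, and let go of them. Then set the wooden cover onto the case's two dowels (either way round) until it is fully home, and finish while still holding the cover pressed down on the case with a firm push (at least 10 N), so that a band could be slipped round it: do not let go at the end. Leave the green-topped bottle, the flask and the beaker alone.

Things in the scene. Friction and masses are not known exactly. Their poses are not given: they have to be found in the camera images.
- case: lower half of the gift case, pale wood block 80 (x) x 190 (y, long) x 46 mm high, fixed to the table; origin at the centre of its underside. In its top face two round pockets, 34 mm wide and 32 mm deep, at y = +30 mm (yellow dots) and y = -30 mm (pink dots); two upright steel dowels, 10 mm thick with tapered noses (4.4 mm at the tip), at y = +78 and -78 mm, standing 44 mm above the top face
- pocket_yellow (a point): centre of the mouth of the pocket marked with yellow dots, on the case's top face; 34 mm wide, 32 mm deep. The seated bottle stands 38 mm out of it
- pocket_pink (a point): centre of the mouth of the pocket marked with pink dots, on the case's top face; 34 mm wide, 32 mm deep
- cover: pale wood cover (loose, about 0.32 kg), 80 (x) x 190 (y, long) x 50 mm high plus a 30 mm high dark handle on top; origin at the centre of its underside. Stands right way up on the table, hollow underneath (43 mm deep, room for both bottles), with a through bore of 13 mm at y = +78 and -78 mm for the dowels. Fully home, its underside lies on the case's top face
- cover_handle (a point): centre of the cover's dark rib handle, 22 mm wide (x), 84 mm long (y), 30 mm high, 65 mm above the cover's underside; axes as the cover's. The flat top of the cover lies 15 mm below this point
- yellow_bottle: the yellow-topped bottle as a whole; origin at the centre of its underside (bottle 30 mm wide, 70 mm high)
- yellow_center (a point): centre (half-way up) of the cobalt blue glass bottle with a black cap that has a yellow disc on top: 30 mm wide, 70 mm high, the cap 26 mm wide and 22 mm high (the top 22 mm); about 45 g, loose, upright on the table
- pink_bottle: the pink-topped bottle as a whole; origin at the centre of its underside (bottle 30 mm wide, 70 mm high)
- pink_center (a point): centre (half-way up) of the like bottle with a pink disc on its cap, same size
- green_center (a point): centre (half-way up) of the like bottle with a green disc on its cap, same size; not to be used
- flask: clear conical flask, 80 mm wide at the foot, 118 mm high, origin at the centre of its underside; to be left alone
- beaker: small clear beaker with stirring sticks and a pen in it, 48 mm wide, 135 mm high with the sticks, origin at the centre of its underside; to be left alone
Not all that is in view belongs to the job. What is shaped like the cover but turquoise is not meant. Leave any orange look-alike of the pink_bottle alone.

How it is judged:
By the outcome, as a careful person would: the job done as asked, in the order asked, and still so for the second after the job is handed in, while the arm keeps its last pose, push and grip.
It also fails if it takes over 72 s, if anything falls off the work surface, if the arm or the gripper's body presses on something with over 40 N, if the wrist force passes 120 N, or if a joint passes its speed limit or range.

ROBOT

A 6-joint arm with a two-finger parallel gripper is mounted at the origin on the work surface. World frame = base frame: x ahead of the robot, y to its left, z up, the work surface at z = 0. Lengths are in m, angles in rad, forces in N, time in s.
With the tool pointing down it reaches from about 0.325 to 0.775 m from the base axis. Payload 5.5 kg.
Tool frame: the origin (TCP) lies midway between the tips of the shut fingers; the grasp point (between the pads) lies env.hold_point_z behind it (env.hold_point_z is the distance from the TCP to the grasp point, in m); z points along the fingers, y is the direction in which the jaws open and shut (so a half turn about z gives the same grasp; the last joint's range is limited). The gripper opens to 85 mm and grips with 20 to 120 N. Pads are 22 mm wide; open, the fingers measure 114 mm over their backs; the gripper's body (76 mm by 85 mm) begins 54 mm behind the grasp point. The pads swing forward as they close: fully open they stand 13 mm farther back than shut.
Start: joints at [1.273, 0.091, 1.231, -0, 1.82, -0.057], TCP at [0.143, 0.583, 0.231] pointing down, gripper open.
Joint ranges: [-2.87, 2.87], [-0.86, 2.18], [0.17, 2.46], [-1.51, 4.65], [0.06, 2.69], [-2.65, 2.65]. Speed limits (rad/s): [2.57, 2.57, 3.01, 3.14, 3.14, 3.14].

INTERFACE

Orientations are given as [roll, pitch, yaw] about the fixed x, y, z axes, in that order (R = Rz(yaw) Ry(pitch) Rx(roll)).
In Python, from plant import env, cams, job, spotter gives the robot as it stands.
- The arm moves only by the tool drive_tool, never from a script. Its argument "series" is a list that holds one entry, the list of rows, each a list of 5 numbers: the closure, from 0 (fully open) to 1 (shut), then the shift along the tool's x, y, z in cm, then the turn about the tool's z in degrees. A call has exactly 5 rows; each row is the pose to reach, as a shift and turn from the pose measured when the call began, along the tool's axes at that moment; what a row does not reach only later rows make up. A row lasts 1/8 s, in which the tool goes at most 62.5 mm and 10.7 degrees, less where a joint would pass 70% of its speed; a pose out of reach is approached as far as the arm can. A call with a gripper value outside its range is refused whole. The fingers move at their own pace and stop on an object; the grip force is fixed at half the most. Time passes only in rows, so rows that repeat a pose let the fingers close, or fill a call up. It gives the time, the measured TCP pose, the force and the opening at its end, in the units of the state.
- env.sense(): the state, without advancing time (a new reading comes with each control period).
- cams.get_image(name): name is "scene" or "top" or "wrist"; returns the picture (480x640x3 uint8, red, green, blue); there is no depth.
- cams.camera_info(name): a dict with "fx", "fy", "cx", "cy" (pixels), "dist" ([k1, k2, p1, p2, k3] as OpenCV has them; the pictures are not rectified), "camera_from_world" (4x4, takes a point from world to camera coordinates); the wrist camera has in their place "mount" (4x4, takes a point from camera to tool coordinates, whose origin is the TCP and whose axes are the flange's). Camera axes: x right, y down, z forward; pixel columns grow to the right and rows downward; lengths in m; the calibration is good to about 2 mm. A picture is of the moment at which its call begins: read the wrist's pose just before it. camera_info takes no time and is no camera call.
- job.finish_job(): hands the job in, once; it reports no verdict.
Trained networks look in the newest picture that a camera, given by its name, has taken for a name from the list of things; names that differ only in an ending like _2 or _b are one class to them, and where a whole thing is asked for, a point or a joint stands for the part that bears it (a point fixed in the world has none). Each returns a list of dicts, best first, with "score" (0 to 1); they miss things now and then, are a little off and sometimes report something else, mostly with a low value. They report only what shows in the picture. A call takes as long as a camera call. They do not tell look-alikes from the thing itself.
- spotter.look_for(query, camera): "xy" ([column, row] in pixels, amid what is visible of it).
The state is a dict: "clock": time; "joint_pos": joint angles; "joint_velocities": joint speeds; "joint_efforts": joint torques, N m; "position": TCP position; "tcp_rot": TCP orientation; "wrist_force": force on the tool from outside, world axes, zero at the start; "ft_torque": the same for the moment, N m; "width": finger opening in m.
Only numpy, scipy, OpenCV 4.12 (cv2) and the standard library are available. Lean on these libraries where they do the work, as an engineer would, in place of code of your own. Each camera call takes 0.05 s, during which the arm holds its last target.

## Working session

There is one attempt and no reset: what is moved stays moved. The work goes in short steps, Python scripts to look and compute and a tool call to move; the robot and the scene stay as the last step left them, time stands still between calls to the robot, and variables do not carry over. Pictures are saved under pics/ and viewed, and the job is handed in when it is done.

Besides the shell and the picture viewer there is one more tool, called after "Emit:" by a JSON object that holds its "fn" and its "kwargs". drive_tool: Moves the arm, as the interface text tells. Its arguments: {"type":"object","properties":{"series":{"type":"array","items":{"type":"array","items":{"type":"array","items":{"type":"number"}}}}},"required":["series"]}

```bash
ls; mkdir -p pics; python3 - <<'E'
from plant import env,cams,job,spotter
import cv2,numpy as np
print(env.sense()); print(env.hold_point_z)
for n in ["scene","top","wrist"]:
    im=cams.get_image(n); cv2.imwrite(f"pics/{n}0.png",im[:,:,::-1])
    i=cams.camera_info(n); print(n,{k:(np.round(v,4).tolist()) for k,v in i.items() if not isinstance(v,str)})
E
```

```text
pics
{'clock': 0.0, 'joint_pos': array([ 1.27330582e+00,  9.18878553e-02,  1.23189444e+00,  7.22112113e-07,
        1.81977434e+00, -5.67031148e-02]), 'joint_velocities': array([-4.49812609e-04, -1.87513574e-05, -8.77026696e-04,  2.27749226e-04,
        2.58860326e-04, -7.94012852e-05]), 'joint_efforts': array([-2.94173828e-03, -4.58744216e+01, -4.18011618e+01, -1.99828596e-04,
        1.19795208e-02, -2.78647224e-05]), 'position': array([0.14300313, 0.58242657, 0.23012866]), 'tcp_rot': array([-3.13963187e+00, -1.12003329e-04,  2.90080533e+00]), 'wrist_force': array([-0.03002142, -0.57254012, -0.14131257]), 'ft_torque': array([-0.04001897,  0.03318443,  0.0069449 ]), 'width': 0.08545485858316236}
0.0187
scene {'fx': 595.1827, 'fy': 595.1827, 'cx': 311.8241, 'cy': 238.3651, 'dist': [-0.1481, 0.0, 0.0, 0.0, 0.0], 'camera_from_world': [[-0.7067, 0.7074, 0.0125, 0.4292], [0.5045, 0.5162, -0.6922, -0.2314], [-0.4961, -0.4828, -0.7216, 1.5823], [0.0, 0.0, 0.0, 1.0]]}
top {'fx': 550.0431, 'fy': 550.0431, 'cx': 322.4665, 'cy': 234.4805, 'dist': [-0.0427, 0.0, 0.0, 0.0, 0.0], 'camera_from_world': [[0.0144, -0.9999, -0.0085, -0.0135], [-0.9888, -0.013, -0.1488, 0.589], [0.1487, 0.0106, -0.9888, 1.5065], [0.0, 0.0, 0.0, 1.0]]}
wrist {'fx': 349.487, 'fy': 349.487, 'cx': 319.4726, 'cy': 243.4567, 'dist': [0.0241, 0.0, 0.0, 0.0, 0.0], 'mount': [[0.0009, -0.963, -0.2696, 0.0685], [1.0, 0.0007, 0.0006, 0.001], [-0.0004, -0.2696, 0.963, -0.1431], [0.0, 0.0, 0.0, 1.0]]}
```

View pics/scene0.png

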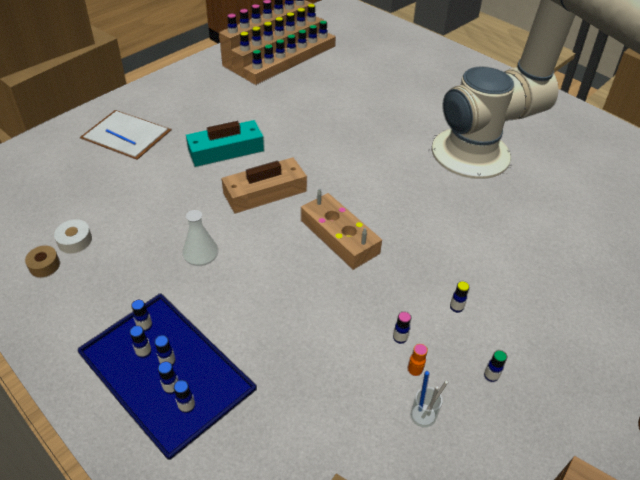

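View pics/top0.png

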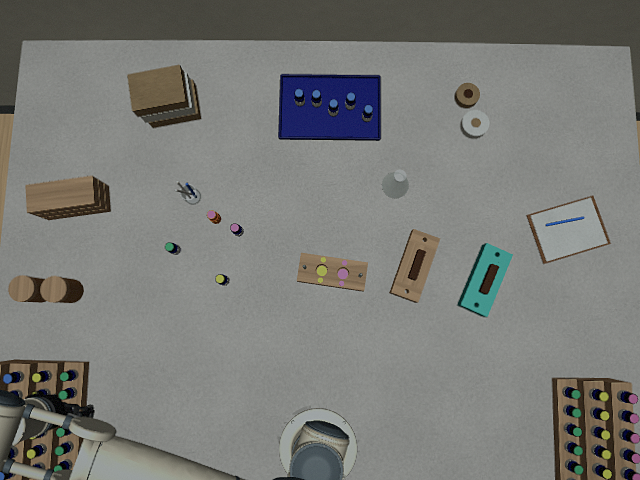

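View pics/wrist0.png

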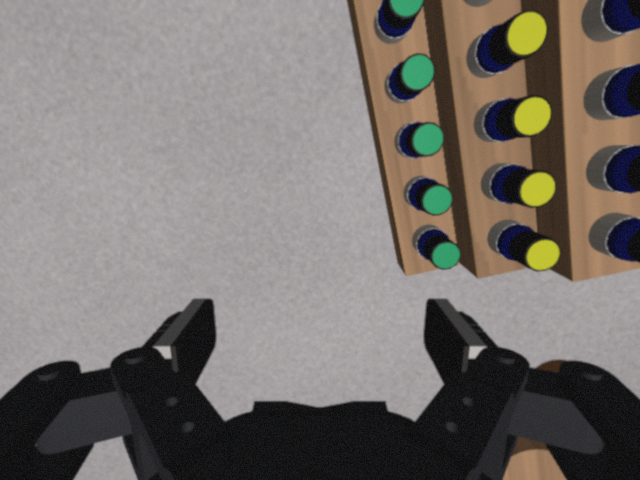

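```bash
cat > h.py <<'E'
from plant import env,cams,job,spotter
import cv2,numpy as np
from scipy.spatial.transform import Rotation as R
def T_tool():
    s=env.sense(); T=np.eye(4); T[:3,:3]=R.from_euler('xyz',s['tcp_rot']).as_matrix(); T[:3,3]=s['position']; return T
def cam_T(n,Tt=None):  # world_from_cam
    i=cams.camera_info(n)
    if n=='wrist': return (T_tool() if Tt is None else Tt)@np.array(i['mount'])
    return np.linalg.inv(np.array(i['camera_from_world']))
def ray(n,uv,Tt=None):
    i=cams.camera_info(n); K=np.array([[i['fx'],0,i['cx']],[0,i['fy'],i['cy']],[0,0,1]])
    p=cv2.undistortPoints(np.array([[uv]],float),K,np.array(i['dist'],float))[0,0]
    T=cam_T(n,Tt); return T[:3,3],T[:3,:3]@np.array([p[0],p[1],1])
def at(n,uv,z,Tt=None):
    o,d=ray(n,uv,Tt); return o+d*(z-o[2])/d[2]
def proj(n,P,Tt=None):
    i=cams.camera_info(n); K=np.array([[i['fx'],0,i['cx']],[0,i['fy'],i['cy']],[0,0,1]])
    M=np.linalg.inv(cam_T(n,Tt))
    return cv2.projectPoints(np.atleast_2d(P).astype(float),cv2.Rodrigues(M[:3,:3])[0],M[:3,3],K,np.array(i['dist'],float))[0][:,0]
HUE={'yellow':(25,35),'pink':(150,172),'green':(65,85)}
def blobs(im,col,amin=8):
    hsv=cv2.cvtColor(im,cv2.COLOR_RGB2HSV); a,b=HUE[col]
    m=cv2.inRange(hsv,(a,110,80),(b,255,255))
    n,_,st,c=cv2.connectedComponentsWithStats(m)
    return [(c[k].round(1).tolist(),int(st[k,4])) for k in range(1,n) if st[k,4]>=amin]
def state():
    s=env.sense(); print('t',round(s['clock'],2),'p',s['position'].round(4),'rpy',s['tcp_rot'].round(4),'F',s['wrist_force'].round(1),'w',round(s['width'],4)); return s
def move(xyz,yaw=None):
    """print tool-frame shift in cm for TCP target, and turn deg"""
    T=T_tool(); d=T[:3,:3].T@(np.array(xyz)-T[:3,3]); print('shift cm',(d*100).round(2))
    if yaw is not None:
        y0=env.sense()['tcp_rot'][2]
        # tool pointing down: turn about tool z by a => world yaw changes by -a
        a=-np.degrees(yaw-y0); print('turn deg',round((a+180)%360-180,2))
E
python3 - <<'E'
from h import *
for n in ['top','scene']:
    im=cams.get_image(n)
    for c in ['yellow','pink']:
        for b,a in blobs(im,c): print(n,c,b,a,at(n,b,.07)[:2].round(4),'z46',at(n,b,.046)[:2].round(4))
for q in ['yellow_center','pink_center','cover_handle','pocket_yellow','pocket_pink']:
    r=spotter.look_for(q,'top'); cams.get_image('top')
    print(q,[(np.round(x['xy'],1).tolist(),round(x['score'],2)) for x in r][:4])
state()
E
```

```text
top yellow [323.0, 259.3] 24 [ 0.5162 -0.0081] z46 [ 0.5187 -0.0079]
top yellow [321.4, 270.5] 85 [ 0.4852 -0.0042] z46 [ 0.4873 -0.0039]
top yellow [219.4, 278.3] 54 [0.4598 0.2758] z46 [0.4614 0.2805]
top yellow [320.0, 279.8] 23 [ 0.4597 -0.0007] z46 [ 4.613e-01 -4.000e-04]
top yellow [36.0, 377.3] 66 [0.1826 0.7672] z46 [0.1798 0.7797]
top yellow [603.6, 396.3] 71 [ 0.1563 -0.7658] z46 [ 0.1531 -0.7777]
top yellow [604.2, 415.4] 70 [ 0.1065 -0.7651] z46 [ 0.1025 -0.7769]
top yellow [605.2, 434.6] 69 [ 0.0568 -0.7655] z46 [ 0.052  -0.7773]
top yellow [32.8, 437.6] 8 [0.0239 0.7637] z46 [0.0186 0.7762]
top yellow [30.6, 453.5] 68 [-0.0175  0.7666] z46 [-0.0235  0.7792]
top yellow [606.1, 454.2] 70 [ 0.0063 -0.7657] z46 [ 7.000e-04 -7.775e-01]
top yellow [606.9, 473.7] 71 [-0.0435 -0.7657] z46 [-0.0499 -0.7776]
scene yellow [310.9, 5.0] 21 [-0.2202 -0.8325] z46 [-0.2579 -0.8699]
scene yellow [300.6, 9.3] 27 [-0.1693 -0.8322] z46 [-0.2057 -0.8696]
scene yellow [289.7, 13.6] 26 [-0.1184 -0.8334] z46 [-0.1535 -0.8708]
scene yellow [278.7, 18.4] 28 [-0.0662 -0.8322] z46 [-0.0998 -0.8696
[... 590 characters left out ...]
.9648] z46 [-0.0546 -1.0057]
scene pink [231.4, 15.2] 31 [ 0.0314 -0.9648] z46 [ 3.0000e-04 -1.0057e+00]
scene pink [341.6, 209.4] 21 [ 0.4718 -0.0433] z46 [ 0.4524 -0.0598]
scene pink [321.5, 220.0] 22 [ 0.5278 -0.051 ] z46 [ 0.5098 -0.0677]
scene pink [404.1, 316.8] 94 [0.6026 0.2402] z46 [0.5866 0.2312]
scene pink [420.2, 348.7] 87 [0.6375 0.3065] z46 [0.6225 0.2992]
yellow_center [([224.8, 279.1], 0.66)]
pink_center [([236.9, 226.6], 0.47)]
cover_handle [([413.1, 264.9], 0.71), ([482.6, 277.5], 0.64), ([222.0, 277.0], 0.17)]
pocket_yellow [([333.2, 269.0], 0.68)]
pocket_pink [([332.1, 269.5], 0.66)]
t 0.75 p [0.1431 0.5827 0.2313] rpy [-3.1416  0.      2.9008] F [-0.2  0.2  1. ] w 0.0854
```

```bash
python3 - <<'E'
from h import *
move([.4595,.2756,.15],np.radians(82))
print(T_tool()[:3,:3].round(3))
E
```

```text
shift cm [-38.05 -22.28   8.13]
turn deg 84.2
[[-0.971  0.238  0.   ]
 [ 0.238  0.971 -0.   ]
 [-0.    -0.    -1.   ]]
```

Emit:
{"fn": "drive_tool", "kwargs": {"series": [[[0, -6, -3, 0, 10.5], [0, -11, -6.5, 0, 21], [0, -16, -9.5, 0, 31.5], [0, -21, -12.5, 1, 42], [0, -26, -15.5, 2, 52.5]]]}}

```text
clock: 1.38
position: [0.3598, 0.3687, 0.2114]
tcp_rot: [3.14, -0.0, 1.979]
wrist_force: [0.1, 0.9, -0.2]
width: 0.0855
```

```bash
python3 - <<'E'
from h import *
state(); move([.4595,.2756,.15],np.radians(82))
E
```

```text
t 1.38 p [0.3598 0.3687 0.2114] rpy [ 3.1404e+00 -4.0000e-04  1.9786e+00] F [ 0.1  0.9 -0.2] w 0.0855
shift cm [-12.51   5.45   6.15]
turn deg 31.36
```

Emit:
{"fn": "drive_tool", "kwargs": {"series": [[[0, -4.2, 1.8, 2, 10.5], [0, -8.4, 3.6, 4, 21], [0, -12.5, 5.45, 6.1, 31.4], [0, -12.5, 5.45, 6.1, 31.4], [0, -12.5, 5.45, 6.1, 31.4]]]}}

```text
clock: 2.0
position: [0.4593, 0.2759, 0.1509]
tcp_rot: [3.141, -0.002, 1.432]
wrist_force: [0.5, 0.2, -0.2]
width: 0.0855
```

```bash
python3 - <<'E'
from h import *
state(); im=cams.get_image('wrist'); cv2.imwrite('pics/w1.png',im[:,:,::-1])
for c in ['yellow','pink']:
    for b,a in blobs(im,c,60): print(c,b,a,at('wrist',b,.07).round(4))
move([.4595,.2756,.037],np.radians(82))
E
```

```text
t 2.0 p [0.4593 0.2759 0.1509] rpy [ 3.1410e+00 -1.6000e-03  1.4317e+00] F [ 0.5  0.2 -0.2] w 0.0855
yellow [317.3, 251.3] 917 [0.458  0.2778 0.07  ]
pink [599.1, 163.9] 1064 [0.6386 0.3099 0.07  ]
pink [535.0, 272.9] 859 [0.6019 0.2425 0.07  ]
shift cm [-0.1   0.03 11.43]
turn deg 0.08
```

View pics/w1.png

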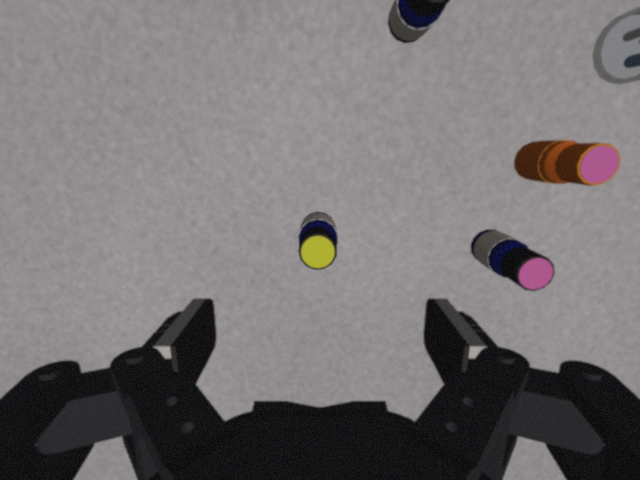

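Emit:
{"fn": "drive_tool", "kwargs": {"series": [[[0, 0.1, 0, 5, 0], [0, 0.1, 0, 9, 0], [0, 0.1, 0, 11.4, 0], [0, 0.1, 0, 11.4, 0], [1, 0.1, 0, 11.4, 0]]]}}

```text
clock: 2.68
position: [0.46, 0.2788, 0.0394]
tcp_rot: [3.138, -0.004, 1.434]
wrist_force: [0.2, 0.1, 0.5]
width: 0.0699
```

Emit:
{"fn": "drive_tool", "kwargs": {"series": [[[1, 0, 0, 0, 0], [1, 0, 0, 0, 0], [1, 0, 0, 0, 0], [1, 0, 0, 0, 0], [1, 0, 0, 0, 0]]]}}

```text
clock: 3.3
position: [0.4607, 0.2794, 0.0412]
tcp_rot: [3.136, -0.006, 1.434]
wrist_force: [-0.5, 0.9, 5.3]
width: 0.0247
```

```bash
python3 - <<'E'
from h import *
state(); im=cams.get_image('wrist'); cv2.imwrite('pics/w2.png',im[:,:,::-1])
for b,a in blobs(im,'yellow',60): print(b,a,at('wrist',b,.07).round(4))
E
```

```text
t 3.3 p [0.4607 0.2794 0.0412] rpy [ 3.1359 -0.0058  1.4342] F [-0.5  0.9  5.3] w 0.0247
[319.5, 347.0] 2749 [0.4601 0.2768 0.07  ]
```

View pics/w2.png

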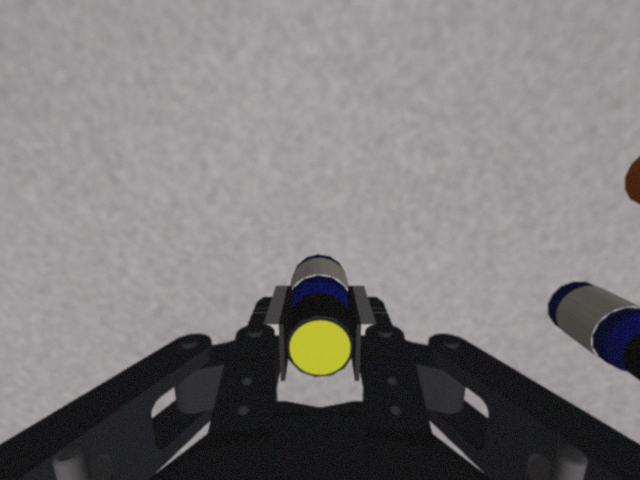

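Emit:
{"fn": "drive_tool", "kwargs": {"series": [[[1, 0, 0, -4, 0], [1, 0, 0, -8, 0], [1, -3, 0, -12, 0], [1, -8, 0, -12, 0], [1, -14, 0, -12, 0]]]}}

```text
clock: 3.98
position: [0.4409, 0.1392, 0.1612]
tcp_rot: [3.134, -0.006, 1.436]
wrist_force: [1.6, -0.6, -0.5]
width: 0.0245
```

```bash
python3 - <<'E'
from h import *
state(); move([.4891,-.0020,.16],np.radians(82))
E
```

```text
t 3.98 p [0.4409 0.1392 0.1612] rpy [ 3.1342 -0.0062  1.4358] F [ 1.6 -0.6 -0.5] w 0.0245
shift cm [-13.34   6.68   0.09]
turn deg 0.27
```

Emit:
{"fn": "drive_tool", "kwargs": {"series": [[[1, -4.5, 2.3, 0, 0.3], [1, -9, 4.6, 0, 0.3], [1, -13.3, 6.7, 0, 0.3], [1, -13.3, 6.7, 0, 0.3], [1, -13.3, 6.7, 0, 0.3]]]}}

```text
clock: 4.6
position: [0.4892, -0.0014, 0.1608]
tcp_rot: [3.135, -0.007, 1.43]
wrist_force: [0.7, 1.0, 0.3]
width: 0.0241
```

```bash
python3 - <<'E'
from h import *
s=state()
for n in ['wrist','top','scene']:
    im=cams.get_image(n); cv2.imwrite(f'pics/{n}3.png',im[:,:,::-1])
    zt=s['position'][2]-.0412+.07
    for c in ['yellow','pink']:
        for b,a in blobs(im,c,15):
            p=at(n,b,zt); q=at(n,b,.046)
            if abs(p[0]-.48)<.15 and abs(p[1])<.15: print(n,c,b,a,'held',p.round(4),'case',q.round(4))
E
```

```text
t 4.6 p [ 0.4892 -0.0014  0.1608] rpy [ 3.1347 -0.0068  1.4301] F [0.7 1.  0.3] w 0.0241
wrist yellow [317.7, 233.7] 797 held [0.4938 0.0393 0.1896] case [0.4894 0.0048 0.046 ]
wrist yellow [279.9, 242.2] 304 held [0.4807 0.0381 0.1896] case [0.4599 0.0022 0.046 ]
wrist yellow [355.9, 241.5] 300 held [0.5063 0.0347 0.1896] case [ 0.5175 -0.0054  0.046 ]
wrist yellow [319.5, 347.2] 2769 held [ 0.4885 -0.0035  0.1896] case [ 0.4773 -0.0915  0.046 ]
scene yellow [355.1, 180.1] 39 held [ 0.4855 -0.001   0.1896] case [ 0.3542 -0.107   0.046 ]
scene yellow [358.8, 224.1] 29 held [0.5748 0.0889 0.1896] case [ 0.4598 -0.0007  0.046 ]
scene yellow [338.6, 235.3] 33 held [0.6234 0.0824 0.1896] case [ 0.5172 -0.0084  0.046 ]
scene pink [341.6, 209.4] 21 held [0.5686 0.0389 0.1896] case [ 0.4524 -0.0598  0.046 ]
scene pink [321.5, 220.0] 22 held [0.6172 0.0322 0.1896] case [ 0.5098 -0.0677  0.046 ]
```

View pics/wrist3.png

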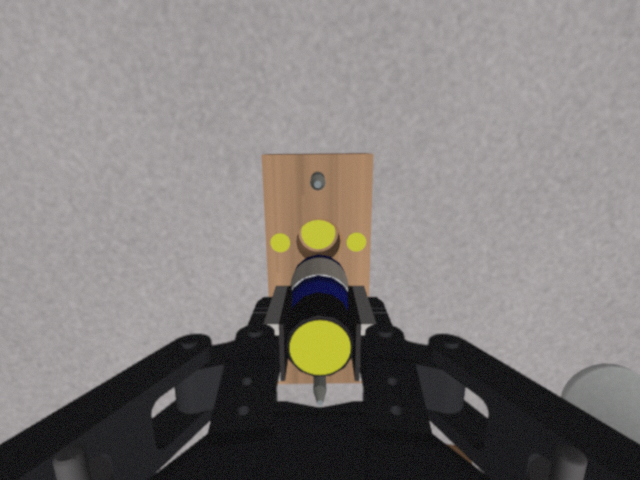

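View pics/scene3.png

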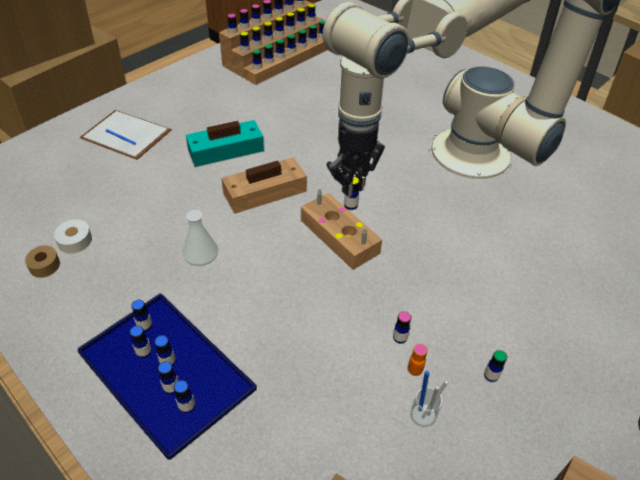

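Emit:
{"fn": "drive_tool", "kwargs": {"series": [[[1, 0.13, 0, 4, 0], [1, 0.13, 0, 6.3, 0], [1, 0.13, 0, 6.3, 0], [1, 0.13, 0, 7, 0], [1, 0.13, 0, 7.8, 0]]]}}

```text
clock: 5.38
position: [0.4908, 0.0014, 0.0841]
tcp_rot: [3.132, -0.007, 1.433]
wrist_force: [0.1, -0.8, 0.5]
width: 0.0239
```

```bash
python3 - <<'E'
from h import *
s=state(); im=cams.get_image('scene'); cv2.imwrite('pics/s4.png',cv2.resize(im[150:300,260:420,::-1],(800,600)[:2]))
im=cams.get_image('wrist'); cv2.imwrite('pics/w4.png',im[:,:,::-1])
E
```

```text
t 5.38 p [0.4908 0.0014 0.0841] rpy [ 3.1315 -0.0067  1.4328] F [ 0.1 -0.8  0.5] w 0.0239
```

View pics/s4.png

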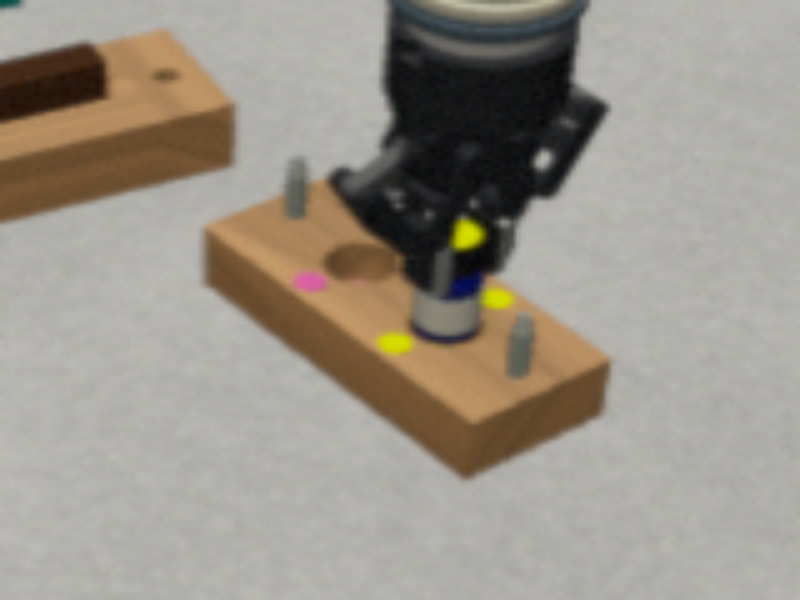

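View pics/w4.png

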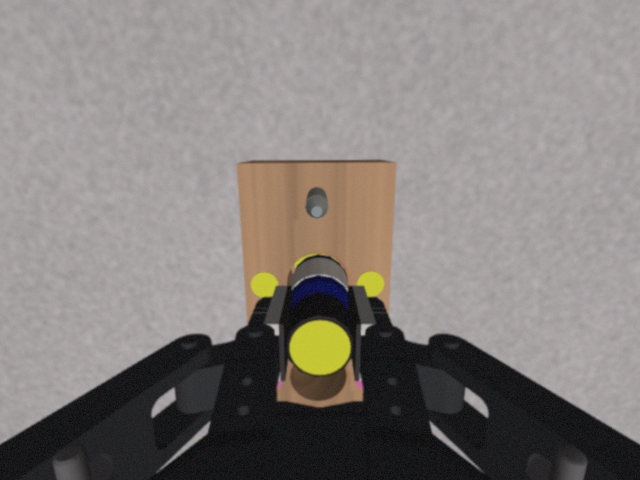

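```bash
python3 - <<'E'
from h import *
s=state(); im=cv2.imread('pics/w4.png')[:,:,::-1].copy()
zt=s['position'][2]-.0412+.07
for b,a in blobs(im,'yellow',60): print(b,a,'held',at('wrist',b,zt).round(4),'case',at('wrist',b,.046).round(4))
T=T_tool()
move([.489,0,.0841])
E
```

```text
t 5.47 p [0.4898 0.0013 0.0825] rpy [ 3.1348 -0.0065  1.4324] F [-0.6 -0.3 -1.6] w 0.0242
[303.1, 259.2] 80 held [0.4882 0.0332 0.1113] case [0.4826 0.0128 0.046 ]
[371.0, 283.0] 508 held [0.5105 0.0212 0.1113] case [ 0.5176 -0.006   0.046 ]
[263.9, 284.3] 551 held [0.4732 0.026  0.1113] case [0.4591 0.0015 0.046 ]
[319.5, 347.1] 2771 held [ 0.4891 -0.0013  0.1113] case [ 0.4841 -0.0414  0.046 ]
shift cm [-0.13 -0.06 -0.16]
```

Emit:
{"fn": "drive_tool", "kwargs": {"series": [[[1, -0.15, -0.1, -0.2, 0], [1, -0.15, -0.1, -0.2, 0], [1, -0.15, -0.1, 0.3, 0], [1, -0.16, -0.11, 0.8, 0], [1, -0.16, -0.11, 1.3, 0]]]}}

```text
clock: 6.1
position: [0.4884, -0.0001, 0.0689]
tcp_rot: [3.135, -0.006, 1.432]
wrist_force: [0.4, 0.2, -0.8]
width: 0.0243
```

```bash
python3 - <<'E'
from h import *
s=state(); im=cams.get_image('wrist'); cv2.imwrite('pics/w5.png',im[:,:,::-1])
zt=s['position'][2]-.0412+.07
for b,a in blobs(im,'yellow',60): print(b,a,'held',at('wrist',b,zt).round(4),'case',at('wrist',b,.046).round(4))
E
```

```text
t 6.1 p [ 4.884e-01 -1.000e-04  6.890e-02] rpy [ 3.1353 -0.0064  1.4324] F [ 0.4  0.2 -0.8] w 0.0243
[378.1, 288.5] 534 held [0.511  0.0178 0.0977] case [ 0.5176 -0.0048  0.046 ]
[261.6, 288.8] 496 held [0.4706 0.0234 0.0977] case [0.4589 0.0033 0.046 ]
[319.5, 347.0] 2759 held [ 0.4875 -0.0021  0.0977] case [ 0.4834 -0.0338  0.046 ]
```

Emit:
{"fn": "drive_tool", "kwargs": {"series": [[[1, 0, 0, 0.4, 0], [1, 0, 0, 0.8, 0], [1, 0, 0, 1.1, 0], [1, 0, 0, 1.3, 0], [1, 0, 0, 1.35, 0]]]}}

```text
clock: 6.78
position: [0.4882, 0.0001, 0.0552]
tcp_rot: [3.136, -0.006, 1.432]
wrist_force: [-2.1, 0.0, 5.6]
width: 0.0243
```

```bash
python3 - <<'E'
from h import *
s=state(); im=cams.get_image('scene'); cv2.imwrite('pics/s6.png',cv2.resize(im[150:300,260:420,::-1],(800,600)))
E
```

```text
t 6.78 p [4.882e-01 1.000e-04 5.520e-02] rpy [ 3.1362 -0.0065  1.4325] F [-2.1  0.   5.6] w 0.0243
```

View pics/s6.png

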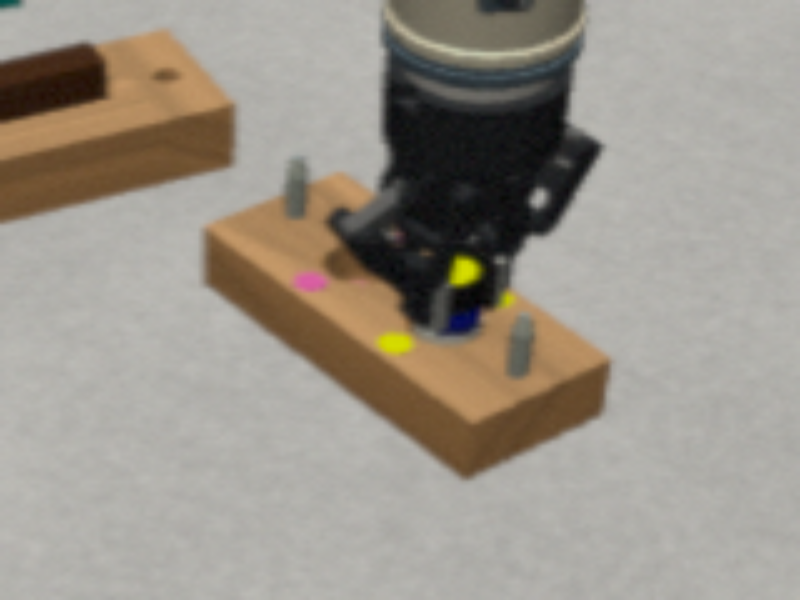

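Bottle is on the pocket floor (height as predicted, contact force 5.6 N). Release and rise.

Emit:
{"fn": "drive_tool", "kwargs": {"series": [[[0, 0, 0, 0, 0], [0, 0, 0, 0, 0], [0, 0, 0, 0, 0], [0, 0, 0, -2, 0], [0, 0, 0, -8, 0]]]}}

```text
clock: 7.45
position: [0.4855, -0.0002, 0.132]
tcp_rot: [-3.139, -0.006, 1.432]
wrist_force: [0.8, 0.1, 0.5]
width: 0.0852
```

```bash
python3 - <<'E'
from h import *
s=state(); im=cams.get_image('wrist'); cv2.imwrite('pics/w7.png',im[:,:,::-1])
for b,a in blobs(im,'yellow',60): print(b,a,'z.084',at('wrist',b,.084).round(4),'case',at('wrist',b,.046).round(4))
im=cams.get_image('scene'); cv2.imwrite('pics/s7.png',cv2.resize(im[150:300,260:420,::-1],(800,600)))
print(cams.get_image('top').shape)
move([.6022,.2430,.16],np.radians(82))
E
```

```text
t 7.45 p [ 4.855e-01 -2.000e-04  1.320e-01] rpy [-3.1388 -0.0059  1.4324] F [0.8 0.1 0.5] w 0.0852
[281.6, 256.9] 405 z.084 [0.4682 0.0069 0.084 ] case [ 0.4629 -0.0044  0.046 ]
[368.7, 256.4] 404 z.084 [ 5.209e-01 -3.000e-04  8.400e-02] case [ 0.5254 -0.0129  0.046 ]
[324.6, 276.5] 1389 z.084 [ 0.4925 -0.0095  0.084 ] case [ 0.4917 -0.0238  0.046 ]
(480, 640, 3)
shift cm [25.69  7.8  -1.77]
turn deg 0.07
```

View pics/w7.png

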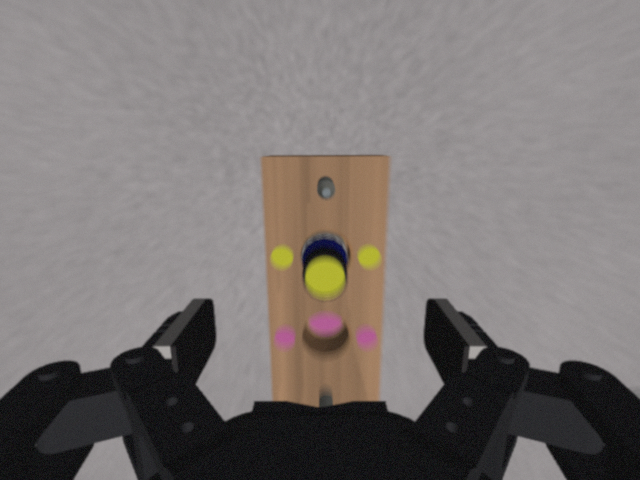

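View pics/s7.png

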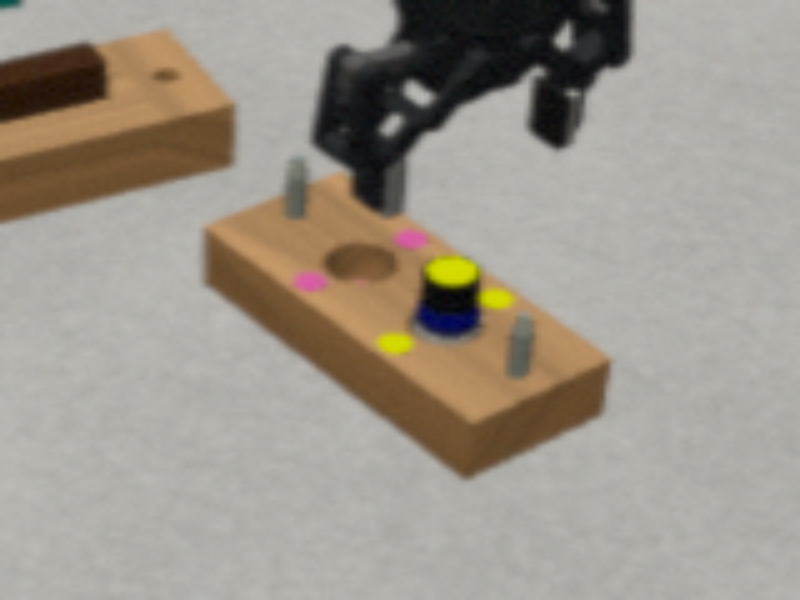

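Emit:
{"fn": "drive_tool", "kwargs": {"series": [[[0, 5, 1.5, -2, 0], [0, 11, 3.3, -2, 0], [0, 16.5, 5, -2, 0], [0, 22, 6.7, -2, 0], [0, 25.5, 7.8, -1.8, 0]]]}}

```text
clock: 8.22
position: [0.602, 0.2436, 0.1581]
tcp_rot: [3.13, -0.006, 1.434]
wrist_force: [-0.4, -1.0, 0.4]
width: 0.0853
```

Emit:
{"fn": "drive_tool", "kwargs": {"series": [[[0, 0, 0, 0, 0], [0, 0, 0, 0, 0], [0, 0, 0, 0, 0], [0, 0, 0, 0, 0], [0, 0, 0, 0, 0]]]}}

```text
clock: 8.85
position: [0.6021, 0.2429, 0.1587]
tcp_rot: [3.13, -0.007, 1.433]
wrist_force: [-0.1, 0.3, 0.1]
width: 0.0855
```

```bash
python3 - <<'E'
from h import *
s=state(); im=cams.get_image('wrist'); cv2.imwrite('pics/w8.png',im[:,:,::-1])
for b,a in blobs(im,'pink',60): print(b,a,at('wrist',b,.07).round(4))
im=cams.get_image('top')
for b,a in blobs(im,'yellow',15)+blobs(im,'pink',15):
    p=at('top',b,.084); 
    if abs(p[1])<.15: print('top',b,a,p.round(4),at('top',b,.046).round(4))
im=cams.get_image('scene')
for b,a in blobs(im,'yellow',15)+blobs(im,'pink',15):
    p=at('scene',b,.084); 
    if abs(p[1])<.15: print('scene',b,a,p.round(4),at('scene',b,.046).round(4))
move([.6022,.241,.037],np.radians(82))
E
```

```text
t 8.85 p [0.6021 0.2429 0.1587] rpy [ 3.1297 -0.0065  1.4332] F [-0.1  0.3  0.1] w 0.0855
[317.2, 255.4] 474 [0.601  0.2397 0.07  ]
top [323.0, 259.3] 24 [ 0.5147 -0.0082  0.084 ] [ 0.5187 -0.0079  0.046 ]
top [321.2, 268.5] 57 [ 0.4895 -0.0037  0.084 ] [ 0.4928 -0.0032  0.046 ]
top [319.9, 279.9] 24 [ 0.4585 -0.0006  0.084 ] [ 4.61e-01 -1.00e-04  4.60e-02]
scene [350.0, 217.5] 73 [ 0.4888 -0.0038  0.084 ] [ 0.4582 -0.0286  0.046 ]
scene [358.5, 224.1] 32 [0.4907 0.0225 0.084 ] [ 0.4602 -0.0012  0.046 ]
scene [338.6, 235.3] 33 [0.5453 0.0156 0.084 ] [ 0.5172 -0.0084  0.046 ]
scene [341.6, 209.4] 21 [ 0.4832 -0.0337  0.084 ] [ 0.4524 -0.0598  0.046 ]
scene [321.5, 220.0] 22 [ 0.5382 -0.0413  0.084 ] [ 0.5098 -0.0677  0.046 ]
shift cm [-0.31 -0.09 12.13]
turn deg 0.15
```

View pics/w8.png

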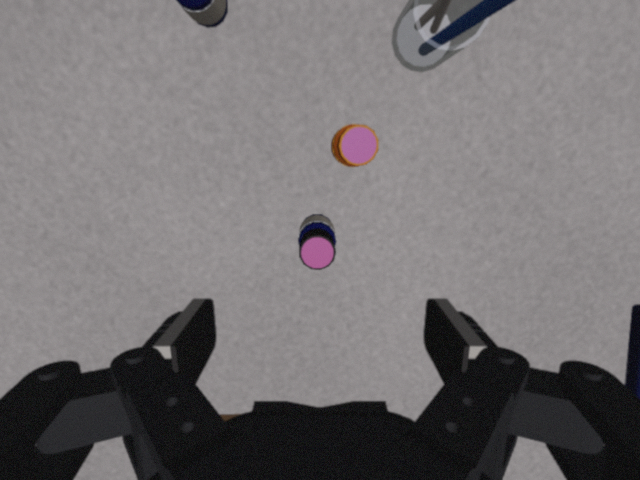

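Emit:
{"fn": "drive_tool", "kwargs": {"series": [[[0, -0.3, -0.1, 5, 0], [0, -0.3, -0.1, 9.5, 0], [0, -0.35, -0.1, 11.9, 0], [0, -0.35, -0.1, 11.9, 0], [0, -0.35, -0.1, 11.9, 0]]]}}

```text
clock: 9.62
position: [0.6028, 0.2409, 0.0412]
tcp_rot: [3.128, -0.007, 1.434]
wrist_force: [-0.4, 0.2, 0.6]
width: 0.0857
```

```bash
python3 - <<'E'
from h import *
s=state(); im=cams.get_image('wrist'); cv2.imwrite('pics/w9.png',im[:,:,::-1])
for b,a in blobs(im,'pink',60): print(b,a,at('wrist',b,.07).round(4))
E
```

```text
t 9.62 p [0.6028 0.2409 0.0412] rpy [ 3.128  -0.0074  1.4338] F [-0.4  0.2  0.6] w 0.0857
[315.9, 339.6] 2751 [0.6013 0.2413 0.07  ]
```

View pics/w9.png

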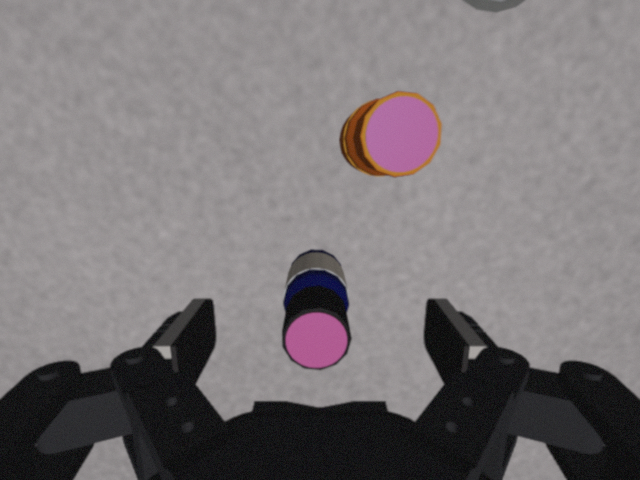

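Emit:
{"fn": "drive_tool", "kwargs": {"series": [[[1, 0, -0.1, 0.1, 0], [1, 0, -0.1, 0.1, 0], [1, 0, -0.1, 0.1, 0], [1, 0, -0.1, 0.1, 0], [1, 0, -0.1, 0.1, 0]]]}}

```text
clock: 10.3
position: [0.6024, 0.2413, 0.0414]
tcp_rot: [3.126, -0.008, 1.434]
wrist_force: [-0.8, 0.9, 2.8]
width: 0.0248
```

```bash
python3 - <<'E'
from h import *
s=state(); im=cams.get_image('wrist'); cv2.imwrite('pics/w10.png',im[:,:,::-1])
for b,a in blobs(im,'pink',60): print(b,a,at('wrist',b,.07).round(4))
E
```

```text
t 10.3 p [0.6024 0.2413 0.0414] rpy [ 3.1264 -0.0084  1.4339] F [-0.8  0.9  2.8] w 0.0248
[319.7, 339.7] 2715 [0.602  0.2416 0.07  ]
```

View pics/w10.png

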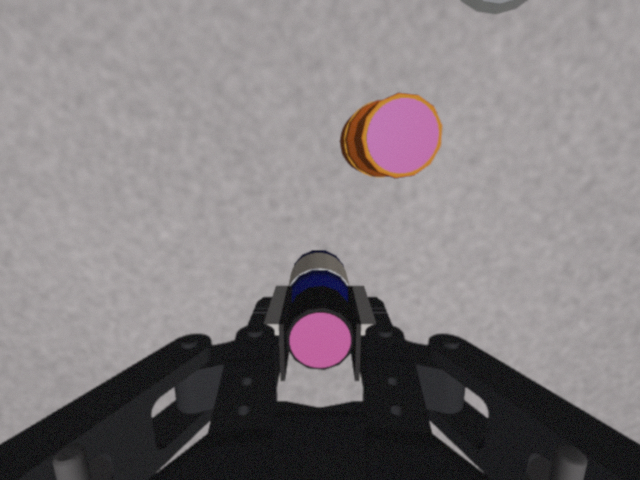

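Emit:
{"fn": "drive_tool", "kwargs": {"series": [[[1, 0, 0, -4, 0], [1, 0, 0, -8, 0], [1, -3, -1, -12, 0], [1, -8, -2.5, -12, 0], [1, -14, -4.5, -12, 0]]]}}

```text
clock: 10.98
position: [0.5366, 0.1077, 0.1595]
tcp_rot: [3.126, -0.008, 1.435]
wrist_force: [0.4, -0.7, -0.3]
width: 0.0242
```

```bash
python3 - <<'E'
from h import *
state(); move([.4802,-.0620,.155],np.radians(82.1))
E
```

```text
t 10.97 p [0.5366 0.1077 0.1595] rpy [ 3.1256 -0.0082  1.4352] F [ 0.4 -0.7 -0.3] w 0.0242
shift cm [-17.58  -3.3    0.25]
turn deg 0.13
```

Emit:
{"fn": "drive_tool", "kwargs": {"series": [[[1, -6, -1.1, 0, 0.1], [1, -12, -2.2, 0, 0.1], [1, -17.6, -3.3, 0, 0.1], [1, -17.6, -3.3, 0.2, 0.1], [1, -17.6, -3.3, 0.2, 0.1]]]}}

```text
clock: 11.6
position: [0.4801, -0.0619, 0.155]
tcp_rot: [3.126, -0.009, 1.433]
wrist_force: [-0.2, -0.5, -0.3]
width: 0.0245
```

```bash
cat >> h.py <<'E'
def pk(n,im,zt):
    for c in ['pink','yellow']:
        for b,a in blobs(im,c,150):
            p=at(n,b,zt); q=at(n,b,.046)
            if abs(q[1])<.2: print(c,b,a,'held',p.round(4),'case',q.round(4))
E
python3 - <<'E'
from h import *
s=state(); im=cams.get_image('wrist'); cv2.imwrite('pics/w11.png',im[:,:,::-1])
pk('wrist',im,s['position'][2]-.0414+.07)
move([.4802,-.0620,.1],np.radians(82.1))
E
```

```text
t 11.6 p [ 0.4801 -0.0619  0.155 ] rpy [ 3.1263 -0.0088  1.4327] F [-0.2 -0.5 -0.3] w 0.0245
pink [319.7, 339.7] 2725 held [ 0.4799 -0.0611  0.1836] case [ 0.4712 -0.1416  0.046 ]
yellow [316.9, 161.8] 1226 held [0.4876 0.0022 0.1836] case [ 0.4882 -0.0026  0.046 ]
yellow [276.1, 160.0] 379 held [0.4748 0.0045 0.1836] case [0.46   0.0025 0.046 ]
yellow [358.9, 159.5] 374 held [0.5011 0.0011 0.1836] case [ 0.5177 -0.0051  0.046 ]
shift cm [-0.11 -0.09  5.51]
turn deg 0.07
```

View pics/w11.png

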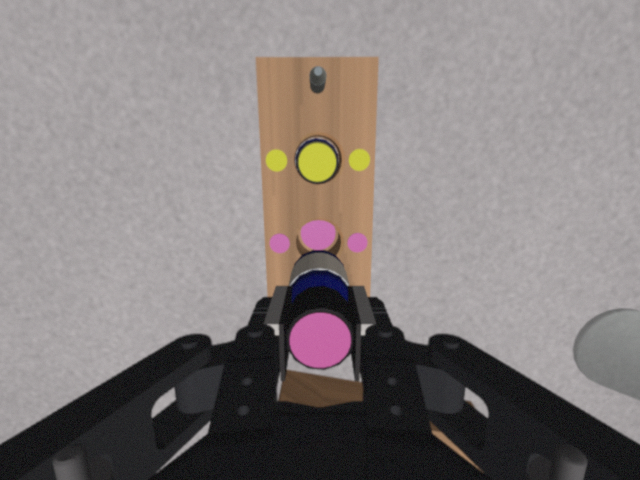

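Emit:
{"fn": "drive_tool", "kwargs": {"series": [[[1, -0.06, -0.04, 3, 0], [1, -0.1, -0.07, 6, 0], [1, -0.1, -0.1, 6.5, 0], [1, -0.1, -0.1, 6.5, 0], [1, -0.1, -0.1, 6.5, 0]]]}}

```text
clock: 12.28
position: [0.4812, -0.0616, 0.0918]
tcp_rot: [3.124, -0.009, 1.435]
wrist_force: [0.5, 0.6, 0.4]
width: 0.0243
```

```bash
python3 - <<'E'
from h import *
s=state(); im=cams.get_image('wrist'); cv2.imwrite('pics/w12.png',im[:,:,::-1])
pk('wrist',im,s['position'][2]-.0414+.07)
im=cams.get_image('scene'); cv2.imwrite('pics/s12.png',cv2.resize(im[150:300,260:420,::-1],(800,600)))
move([.4802,-.0620,.07],np.radians(82.1))
E
```

```text
t 12.28 p [ 0.4812 -0.0616  0.0918] rpy [ 3.1238 -0.0086  1.4348] F [0.5 0.6 0.4] w 0.0243
pink [367.9, 271.8] 436 held [ 0.5009 -0.0376  0.1204] case [ 0.5095 -0.0657  0.046 ]
pink [266.4, 272.8] 433 held [ 0.4658 -0.033   0.1204] case [ 0.4517 -0.0581  0.046 ]
pink [319.7, 339.7] 2716 held [ 0.4806 -0.0614  0.1204] case [ 0.4762 -0.1049  0.046 ]
yellow [315.8, 168.7] 2375 held [ 4.877e-01 -2.000e-04  1.204e-01] case [ 0.4878 -0.0042  0.046 ]
yellow [261.4, 164.9] 665 held [0.4706 0.0033 0.1204] case [0.4597 0.0016 0.046 ]
yellow [371.7, 164.3] 657 held [ 0.5057 -0.0013  0.1204] case [ 0.5174 -0.006   0.046 ]
shift cm [-0.05 -0.12  2.15]
turn deg 0.08
```

View pics/w12.png

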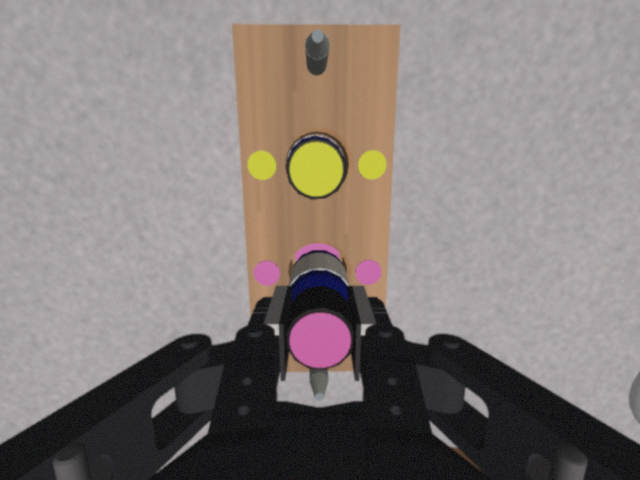

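View pics/s12.png

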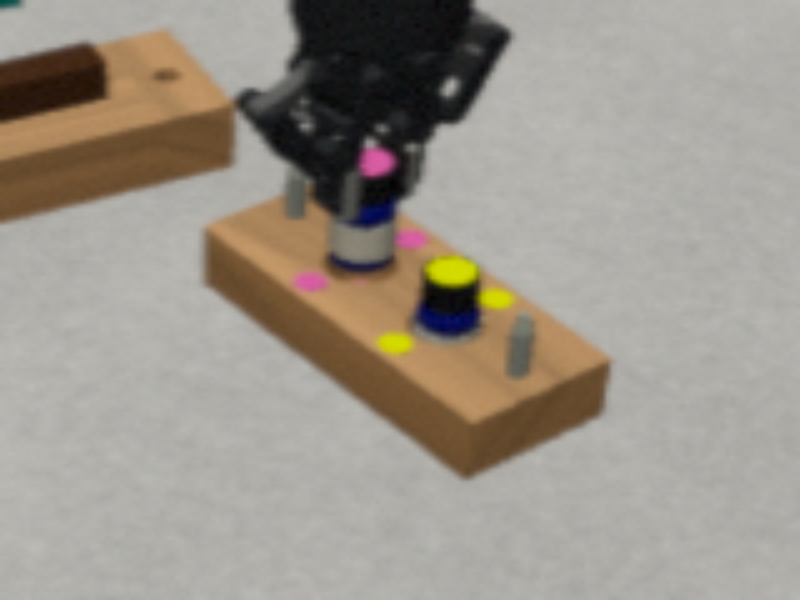

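Emit:
{"fn": "drive_tool", "kwargs": {"series": [[[1, -0.05, -0.05, 0.5, 0], [1, -0.05, -0.07, 1, 0], [1, -0.05, -0.08, 1.5, 0], [1, -0.05, -0.1, 2, 0], [1, -0.05, -0.1, 2.4, 0]]]}}

```text
clock: 13.0
position: [0.4802, -0.062, 0.067]
tcp_rot: [3.124, -0.009, 1.434]
wrist_force: [-0.2, -0.3, -1.4]
width: 0.0242
```

In the pocket, no contact force. 1.2 cm to go.

Emit:
{"fn": "drive_tool", "kwargs": {"series": [[[1, -0.01, -0.01, 0.4, 0], [1, -0.01, -0.01, 0.8, 0], [1, -0.01, -0.01, 1.1, 0], [1, -0.02, -0.02, 1.2, 0], [1, -0.02, -0.02, 1.2, 0]]]}}

```text
clock: 13.62
position: [0.4803, -0.062, 0.0554]
tcp_rot: [3.124, -0.009, 1.434]
wrist_force: [-1.3, 0.3, 2.2]
width: 0.0241
```

Emit:
{"fn": "drive_tool", "kwargs": {"series": [[[0, 0, 0, 0, 0], [0, 0, 0, 0, 0], [0, 0, 0, 0, 0], [0, 0, 0, -2, 0], [0, 0, 0, -7, 0]]]}}

```text
clock: 14.25
position: [0.4773, -0.0622, 0.123]
tcp_rot: [3.131, -0.009, 1.434]
wrist_force: [0.6, -0.4, -0.1]
width: 0.0856
```

```bash
python3 - <<'E'
from h import *
s=state(); 
im=cams.get_image('scene'); cv2.imwrite('pics/s13.png',cv2.resize(im[120:300,200:420,::-1],(800,600)))
im=cams.get_image('top'); cv2.imwrite('pics/t13.png',cv2.resize(im[210:320,360:520,::-1],(800,550)))
hsv=cv2.cvtColor(im,cv2.COLOR_RGB2HSV)
print(hsv[285,404],hsv[240,420],hsv[264,415],hsv[250,450])
state()
E
```

```text
t 14.25 p [ 0.4773 -0.0622  0.123 ] rpy [ 3.1305 -0.0092  1.4343] F [ 0.6 -0.4 -0.1] w 0.0856
[ 16  82 127] [ 17  86 142] [ 13 151  54] [ 45   4 137]
t 14.35 p [ 0.4816 -0.063   0.1316] rpy [ 3.1143 -0.0081  1.4344] F [ 0.6 -0.9  0.5] w 0.0854
```

View pics/s13.png

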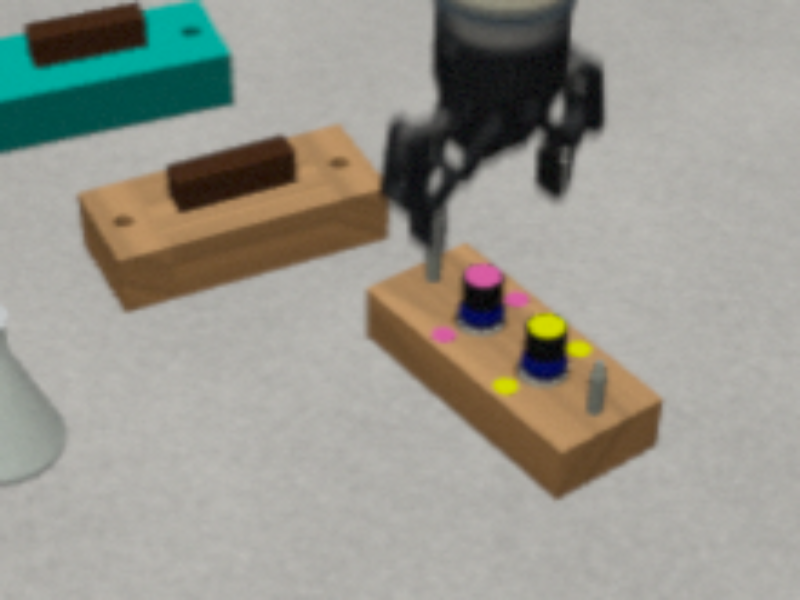

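View pics/t13.png

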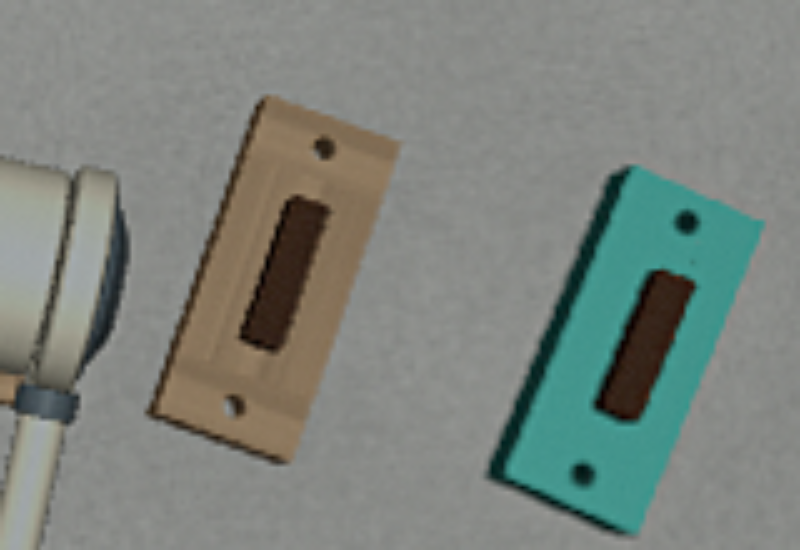

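```bash
python3 - <<'E'
from h import *
a=at('top',[424.8,239.6],.05);b=at('top',[406.6,291.0],.05)
c=(a+b)/2; d=a-b; print(a.round(4),b.round(4),c.round(4),np.linalg.norm(d),'cover long axis deg',np.degrees(np.arctan2(d[1],d[0])))
# handle top corners
pts=[(295,195),(330,207),(276,352),(240,338)]
h=np.mean([at('top',[360+x/5,210+y/5],.08) for x,y in pts],0); print('handle',h.round(4))
# scene holes: crop 220x180 -> 800x600
sx=220/800; sy=180/600
a=at('scene',[200+339*sx,120+162*sy],.05);b=at('scene',[200+122*sx,120+221*sy],.05)
d=a-b; print('scene',a.round(4),b.round(4),((a+b)/2).round(4),np.linalg.norm(d),np.degrees(np.arctan2(d[1],d[0])))
state()
E
```

```text
[ 0.5775 -0.2925  0.05  ] [ 0.4333 -0.2404  0.05  ] [ 0.5054 -0.2664  0.05  ] 0.15338977197653073 cover long axis deg -19.882603525815238
handle [ 0.5041 -0.2652  0.08  ]
scene [ 0.4342 -0.2379  0.05  ] [ 0.5799 -0.2892  0.05  ] [ 0.507  -0.2636  0.05  ] 0.15452109522653212 160.62125736339124
t 14.35 p [ 0.4816 -0.063   0.1316] rpy [ 3.1143 -0.0081  1.4344] F [ 0.6 -0.9  0.5] w 0.0854
```

```bash
python3 - <<'E'
from h import *
move([.506,-.265,.17],np.radians(160.3))
print(at('top',[397,183],.1))
E
```

```text
shift cm [-19.64   5.27  -3.86]
turn deg -78.11
[ 0.72682053 -0.20921271  0.1       ]
```

```bash
python3 - <<'E'
from h import *
for i in range(6): cams.get_image('top'); state()
E
```

```text
t 14.4 p [ 0.4807 -0.0629  0.1288] rpy [ 3.1177 -0.0083  1.4343] F [ 0.2  0.5 -0.1] w 0.0854
t 14.45 p [ 0.4797 -0.0626  0.1266] rpy [ 3.1214 -0.0086  1.4344] F [ 0.1 -1.1 -0.4] w 0.0851
t 14.5 p [ 0.479  -0.0625  0.125 ] rpy [ 3.1242 -0.0088  1.4343] F [ 0.5  0.4 -1.1] w 0.0857
t 14.55 p [ 0.4785 -0.0624  0.1241] rpy [ 3.1258 -0.0089  1.4343] F [-0.2 -0.3  0. ] w 0.0855
t 14.6 p [ 0.4783 -0.0623  0.1238] rpy [ 3.1266 -0.0089  1.4343] F [ 0.4 -0.5  0.2] w 0.0853
t 14.65 p [ 0.4783 -0.0623  0.1237] rpy [ 3.1269 -0.0089  1.4343] F [0.2 0.5 0.2] w 0.0859
```

Emit:
{"fn": "drive_tool", "kwargs": {"series": [[[0, -4, 1, -2, -10.5], [0, -8, 2, -2, -21], [0, -12, 3, -2, -31.5], [0, -15, 4, -2, -42], [0, -17, 4.5, -5, -52.5]]]}}

```text
clock: 15.28
position: [0.4973, -0.2379, 0.1684]
tcp_rot: [3.128, -0.002, 2.355]
wrist_force: [0.9, 0.9, 0.5]
width: 0.0852
```

```bash
python3 - <<'E'
from h import *
state(); print((T_tool()[:3,2]).round(4)); move([.506,-.265,.17],np.radians(160.3))
E
```

```text
t 15.28 p [ 0.4973 -0.2379  0.1684] rpy [ 3.1279e+00 -1.7000e-03  2.3554e+00] F [0.9 0.9 0.5] w 0.0852
[ 0.0085  0.0108 -0.9999]
shift cm [-2.53 -1.3  -0.18]
turn deg -25.35
```

Emit:
{"fn": "drive_tool", "kwargs": {"series": [[[0, -1.5, -0.7, 0, -10.5], [0, -2.5, -1.3, 0, -21], [0, -2.5, -1.3, -0.2, -25.4], [0, -2.5, -1.3, -0.2, -25.4], [0, -2.5, -1.3, -0.2, -25.4]]]}}

```text
clock: 15.9
position: [0.5056, -0.2645, 0.1695]
tcp_rot: [3.128, 0.003, 2.797]
wrist_force: [-0.3, -0.4, -0.9]
width: 0.0855
```

```bash
python3 - <<'E'
from h import *
s=state(); print((T_tool()[:3,2]).round(4)); im=cams.get_image('wrist'); cv2.imwrite('pics/w14.png',im[:,:,::-1])
for q in ['cover','cover_handle']: print(q,spotter.look_for(q,'wrist'))
state()
E
```

```text
t 15.9 p [ 0.5056 -0.2645  0.1695] rpy [3.1283 0.0032 2.7972] F [-0.3 -0.4 -0.9] w 0.0855
[ 0.0075  0.0115 -0.9999]
cover [{'xy': [315.1, 220.5], 'score': 0.59}]
cover_handle [{'xy': [312.6, 223.6], 'score': 0.88}, {'xy': [75.0, 253.2], 'score': 0.81}]
t 16.05 p [ 0.5057 -0.2645  0.17  ] rpy [3.1285 0.004  2.7982] F [-0.5  1.  -0.7] w 0.0852
```

View pics/w14.png

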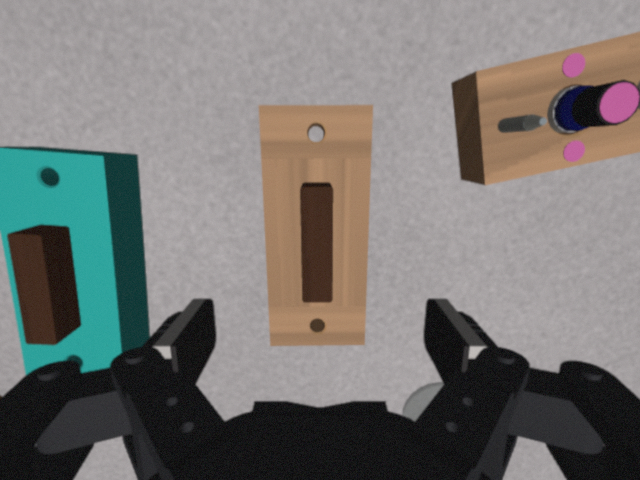

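```bash
python3 - <<'E'
from h import *
T=T_tool()
a=at('wrist',[316.3,133],.05);b=at('wrist',[317.5,325],.05);d=a-b
print(a.round(4),b.round(4),((a+b)/2).round(4),np.linalg.norm(d),np.degrees(np.arctan2(d[1],d[0])))
h=[at('wrist',p,.08) for p in [(302,184),(332,184),(332,301),(302,301)]]
print('handle',np.mean(h,0).round(4))
move([.5055,-.2645,.06],np.radians(160.3))
E
```

```text
[ 0.4337 -0.2384  0.05  ] [ 0.5781 -0.2892  0.05  ] [ 0.5059 -0.2638  0.05  ] 0.15308628347727002 160.6075822573111
handle [ 0.5043 -0.2634  0.08  ]
shift cm [ 0.06 -0.15 11.  ]
turn deg 0.02
```

Emit:
{"fn": "drive_tool", "kwargs": {"series": [[[0, 0, -0.05, 4, 0], [0, 0.05, -0.1, 8, 0], [0, 0.05, -0.15, 11, 0], [0, 0.05, -0.16, 11.9, 0], [0, 0.05, -0.16, 11.9, 0]]]}}

```text
clock: 16.68
position: [0.5057, -0.2645, 0.0511]
tcp_rot: [3.128, 0.004, 2.798]
wrist_force: [0.3, -1.6, 0.2]
width: 0.0855
```

```bash
python3 - <<'E'
from h import *
for i in range(2): im=cams.get_image('wrist'); 
state(); cv2.imwrite('pics/w15.png',im[:,:,::-1])
im=cams.get_image('scene'); cv2.imwrite('pics/s15.png',cv2.resize(im[120:300,200:420,::-1],(800,600)))
state();move([.5055,-.2645,.05],np.radians(160.5))
E
```

```text
t 16.77 p [ 0.5065 -0.265   0.0528] rpy [3.129  0.0067 2.7981] F [-0.3  0.4  0.4] w 0.0855
t 16.82 p [ 0.5066 -0.2651  0.053 ] rpy [3.1291 0.007  2.7981] F [ 1.1  0.1 -0.1] w 0.0854
shift cm [0.12 0.01 0.3 ]
turn deg -0.18
```

View pics/w15.png

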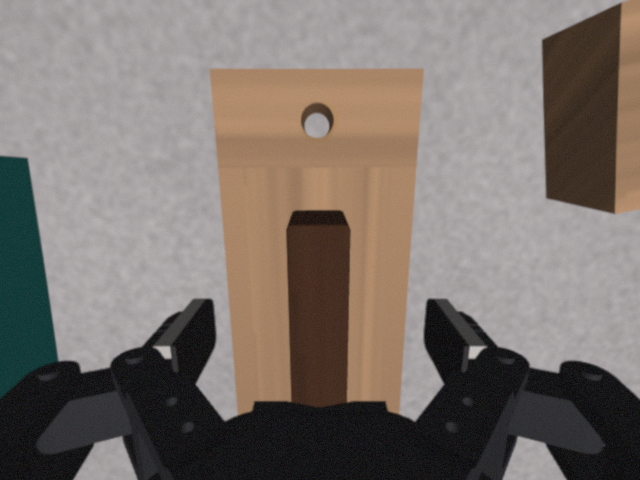

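View pics/s15.png

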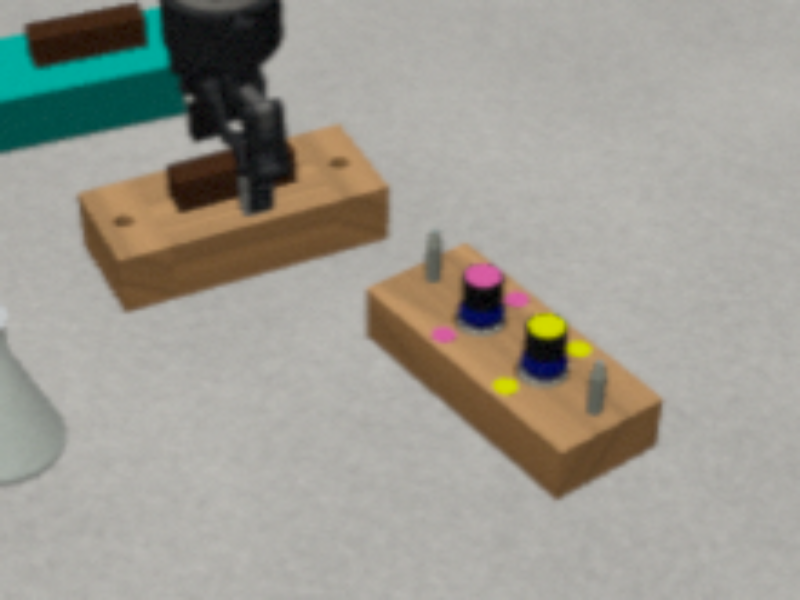

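Aligned on the handle. Close in place (aiming slightly lower), then check.

Emit:
{"fn": "drive_tool", "kwargs": {"series": [[[1, 0, 0, 0.3, -0.2], [1, 0, 0, 0.3, -0.2], [1, 0, 0, 0.3, -0.2], [1, 0, 0, 0.3, -0.2], [1, 0, 0, 0.3, -0.2]]]}}

```text
clock: 17.45
position: [0.5068, -0.2654, 0.0505]
tcp_rot: [3.13, 0.008, 2.802]
wrist_force: [-0.8, -0.4, 2.8]
width: 0.0216
```

Emit:
{"fn": "drive_tool", "kwargs": {"series": [[[1, 0, 0, 0, 0], [1, 0, 0, 0, 0], [1, 0, 0, -1, 0], [1, 0, 0, -2, 0], [1, 0, 0, -2, 0]]]}}

```text
clock: 18.08
position: [0.5072, -0.2659, 0.0718]
tcp_rot: [3.13, 0.01, 2.802]
wrist_force: [0.7, -0.2, -3.6]
width: 0.0214
```

```bash
python3 - <<'E'
from h import *
for i in range(2): im=cams.get_image('wrist'); 
state(); cv2.imwrite('pics/w16.png',im[:,:,::-1])
im=cams.get_image('scene'); cv2.imwrite('pics/s16.png',cv2.resize(im[120:300,200:420,::-1],(800,600)))
state()
E
```

```text
t 18.18 p [ 0.5066 -0.2655  0.0706] rpy [3.1297 0.008  2.8015] F [ 0.1 -0.3 -3.6] w 0.021
t 18.23 p [ 0.5064 -0.2655  0.0702] rpy [3.1296 0.0074 2.8016] F [ 0.3  0.7 -2.9] w 0.021
```

View pics/w16.png

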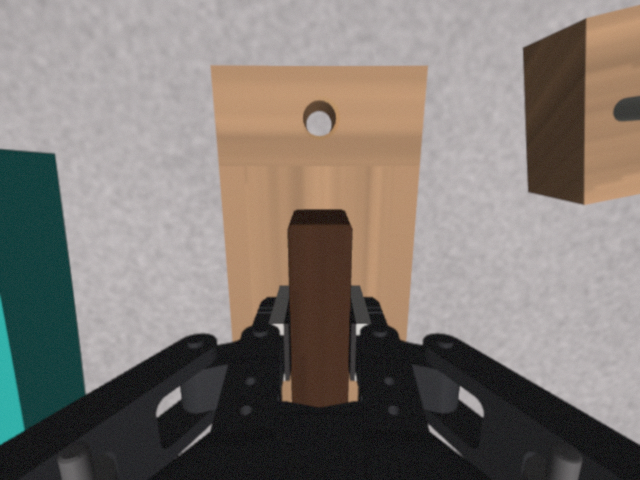

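View pics/s16.png

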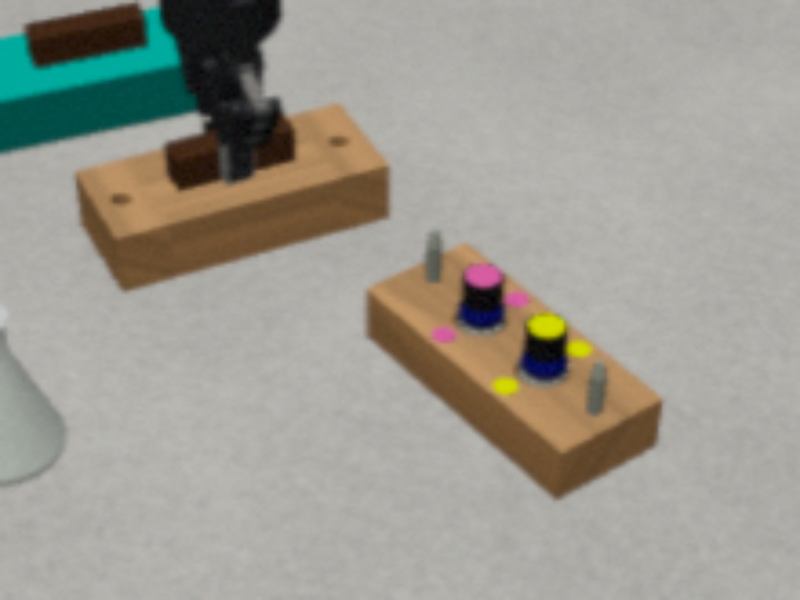

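```bash
python3 - <<'E'
from h import *
move([.4845,-.0341,.175],np.radians(82.2))
im=cv2.imread('pics/w16.png'); cv2.imwrite('pics/w16c.png',cv2.resize(im[80:160,270:370],(800,640))[:600])
im=cv2.imread('pics/w12.png'); cv2.imwrite('pics/w12c.png',cv2.resize(im[20:80,270:370],(800,480)))
E
```

```text
shift cm [  9.7   21.21 -10.3 ]
turn deg 78.32
```

View pics/w16c.png

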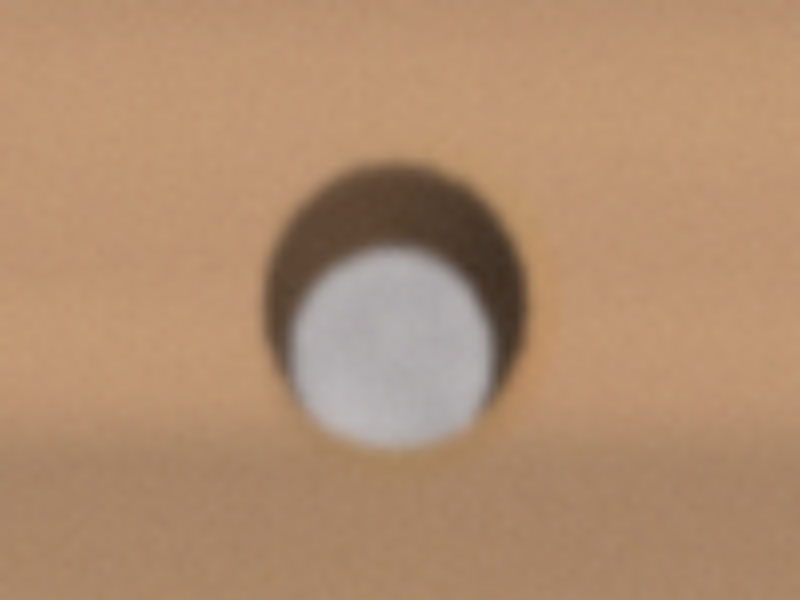

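View pics/w12c.png

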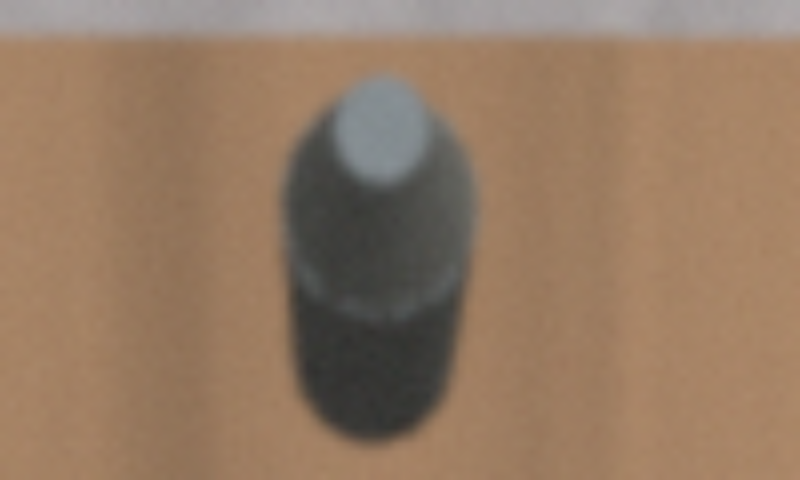

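```bash
python3 - <<'E'
from h import *
I=np.eye(4)
print('hole tool frame',at('wrist',[319.4,118.1],.0005,I).round(4))
T=np.eye(4);T[:3,:3]=R.from_euler('xyz',[3.1238,-.0086,1.4348]).as_matrix();T[:3,3]=[.4812,-.0616,.0918]
p=at('wrist',[317.6,36.25],.09,T);print('dowel tip',p.round(4))
yw=np.radians(82.2);print('case c from tip',(p[:2]-.078*np.array([np.cos(yw),np.sin(yw)])).round(4))
E
```

```text
hole tool frame [0.0787 0.001  0.0005]
dowel tip [0.4961 0.0445 0.09  ]
case c from tip [ 0.4855 -0.0328]
```

Emit:
{"fn": "drive_tool", "kwargs": {"series": [[[1, 0, 0, -4, 0], [1, 0.5, 1, -8, 6], [1, 2, 4, -10.3, 16], [1, 4, 8, -10.3, 26], [1, 5.5, 12, -10.3, 36]]]}}

```text
clock: 18.85
position: [0.4931, -0.1338, 0.1743]
tcp_rot: [3.127, -0.001, 2.167]
wrist_force: [1.3, 0.7, -3.3]
width: 0.0209
```

```bash
python3 - <<'E'
from h import *
state(); move([.4843,-.0335,.175],np.radians(82.2))
E
```

```text
t 18.85 p [ 0.4931 -0.1338  0.1743] rpy [ 3.1272e+00 -1.1000e-03  2.1668e+00] F [ 1.3  0.7 -3.3] w 0.0209
shift cm [8.79 4.9  0.01]
turn deg 41.95
```

Emit:
{"fn": "drive_tool", "kwargs": {"series": [[[1, 2.5, 1.4, 0, 10.5], [1, 5, 2.8, 0, 21], [1, 7.5, 4, 0, 31.5], [1, 8.8, 4.9, 0, 42], [1, 8.8, 4.9, 0, 42]]]}}

```text
clock: 19.48
position: [0.484, -0.0326, 0.1748]
tcp_rot: [3.132, -0.01, 1.437]
wrist_force: [0.6, 0.1, -4.0]
width: 0.0208
```

```bash
python3 - <<'E'
from h import *
for i in range(2): cams.get_image('top')
s=state(); im=cams.get_image('wrist'); cv2.imwrite('pics/w17.png',im[:,:,::-1]); cv2.imwrite('pics/w17c.png',cv2.resize(im[70:170,260:380,::-1],(720,600)))
im=cams.get_image('scene'); cv2.imwrite('pics/s17.png',cv2.resize(im[120:300,240:460,::-1],(800,600)))
move([.4843,-.0335,.155],np.radians(82.2)); print((T_tool()[:3,2]).round(4))
E
```

```text
t 19.57 p [ 0.4841 -0.0338  0.1748] rpy [ 3.132  -0.0099  1.438 ] F [ 0.6 -0.8 -3.4] w 0.0212
shift cm [ 0.05 -0.01  1.99]
turn deg 0.06
[ 0.0109  0.0087 -0.9999]
```

View pics/w17.png

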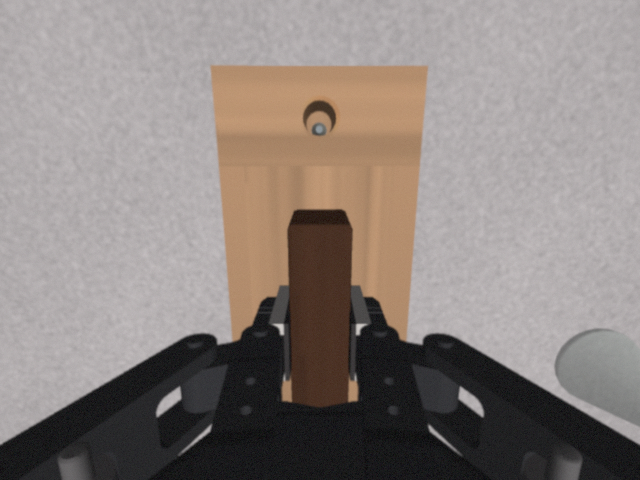

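View pics/w17c.png

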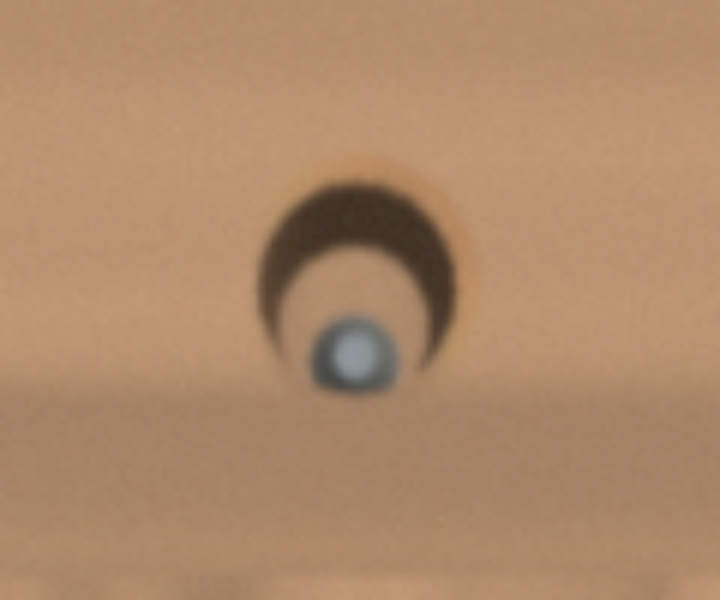

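View pics/s17.png

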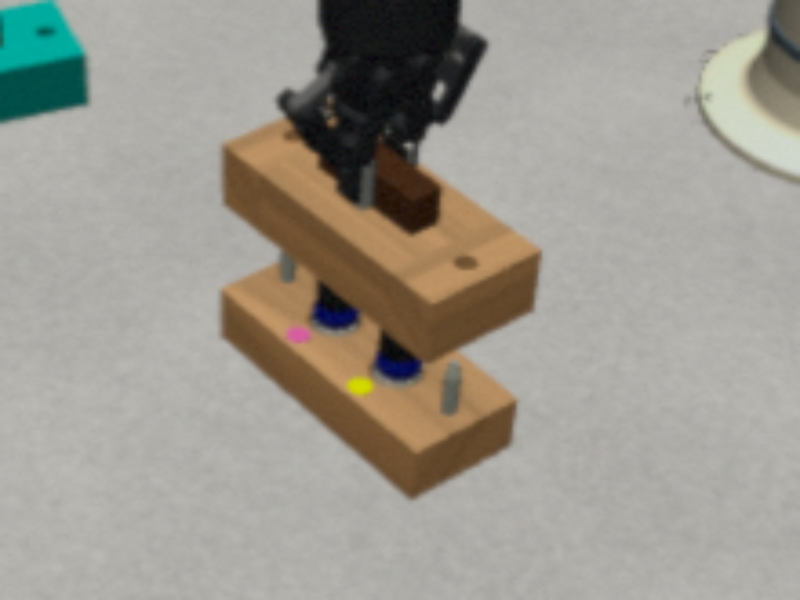

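```bash
cat > cov.py <<'E'
from h import *
def cover_now(Tt,off=.0009,offy=0.0):
    G=np.eye(4);G[:3,:3]=R.from_euler('xyz',[3.1296,.0077,2.8018]).as_matrix();G[:3,3]=[.5068,-.2654,.0505]
    C=np.eye(4);yw=2.8018;C[:3,:3]=R.from_euler('z',yw).as_matrix()  # cover frame with its 'x' = long axis toward tool x
    C[:3,3]=[.5068+off*np.cos(yw),-.2654+off*np.sin(yw),0]
    return Tt@np.linalg.inv(G)@C
def report(Tt,top_px=None,tip_px=None):
    C=cover_now(Tt); P=lambda x,z:(C@np.array([x,0,z,1]))[:3]
    for n,x in (('front',.078),('back',-.078)):
        print(n,'bottom',P(x,0).round(4),'top',P(x,.05).round(4))
    print('proj front top',proj('wrist',P(.078,.05),Tt).round(1),'bottom',proj('wrist',P(.078,0),Tt).round(1))
    if tip_px is not None:
        print('tip world',at('wrist',tip_px,.09,Tt).round(4))
E
python3 - <<'E'
from cov import *
T=np.eye(4);T[:3,:3]=R.from_euler('xyz',[3.132,-.0099,1.438]).as_matrix();T[:3,3]=[.4841,-.0338,.1748]
report(T,None,[319.0,129.2])
E
```

```text
front bottom [0.4945 0.0453 0.1257] top [0.4945 0.0444 0.1757]
back bottom [ 0.4739 -0.1093  0.123 ] top [ 0.4739 -0.1102  0.1729]
proj front top [[319.9 119.4]] bottom [[318.5 125.6]]
tip world [0.4951 0.0453 0.09  ]
```

```bash
python3 - <<'E'
from cov import *
T=np.eye(4);T[:3,:3]=R.from_euler('xyz',[3.132,-.0099,1.438]).as_matrix();T[:3,3]=[.4841,-.0338,.1748]
print('top',at('wrist',[319.6,117.3],.1757,T).round(4),'bot',at('wrist',[319.0,123.5],.1257,T).round(4),'tip',at('wrist',[319.0,129.2],.09,T).round(4))
E
```

```text
top [0.4945 0.0452 0.1757] bot [0.4949 0.0463 0.1257] tip [0.4951 0.0453 0.09  ]
```

```bash
python3 - <<'E'
from cov import *
state(); move([.4844,-.0345,.147],np.radians(82.2))
E
```

```text
t 19.68 p [ 0.4842 -0.0342  0.1749] rpy [ 3.132  -0.01    1.4357] F [ 0.5 -0.2 -2.9] w 0.0213
shift cm [-0.06  0.    2.79]
turn deg 0.06
```

Emit:
{"fn": "drive_tool", "kwargs": {"series": [[[1, -0.05, 0, 1, 0.1], [1, -0.06, 0, 2, 0.1], [1, -0.06, 0, 2.8, 0.1], [1, -0.06, 0, 2.8, 0.1], [1, -0.06, 0, 2.8, 0.1]]]}}

```text
clock: 20.3
position: [0.4845, -0.0345, 0.1471]
tcp_rot: [3.132, -0.01, 1.434]
wrist_force: [0.5, 0.3, -2.8]
width: 0.0207
```

```bash
python3 - <<'E'
from cov import *
for i in range(2): cams.get_image('top')
s=state(); im=cams.get_image('wrist'); cv2.imwrite('pics/w18c.png',cv2.resize(im[70:170,260:380,::-1],(720,600)))
im=cams.get_image('scene'); cv2.imwrite('pics/s18.png',cv2.resize(im[120:300,240:460,::-1],(800,600)))
move([.4844,-.0345,.13],np.radians(82.2)); report(T_tool())
E
```

```text
t 20.4 p [ 0.4846 -0.0345  0.1474] rpy [ 3.1311 -0.0101  1.4342] F [-0.4 -1.2 -3.4] w 0.0209
shift cm [-0.02 -0.04  1.74]
turn deg -0.03
front bottom [0.4954 0.0445 0.0983] top [0.4954 0.0436 0.1483]
back bottom [ 0.4741 -0.11    0.0955] top [ 0.4741 -0.1109  0.1455]
proj front top [[319.9 119.4]] bottom [[318.6 125.6]]
```

View pics/w18c.png

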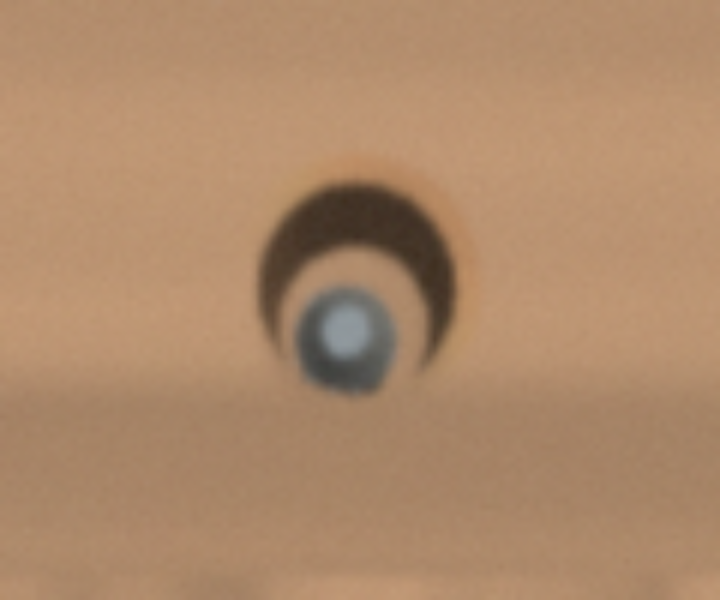

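View pics/s18.png

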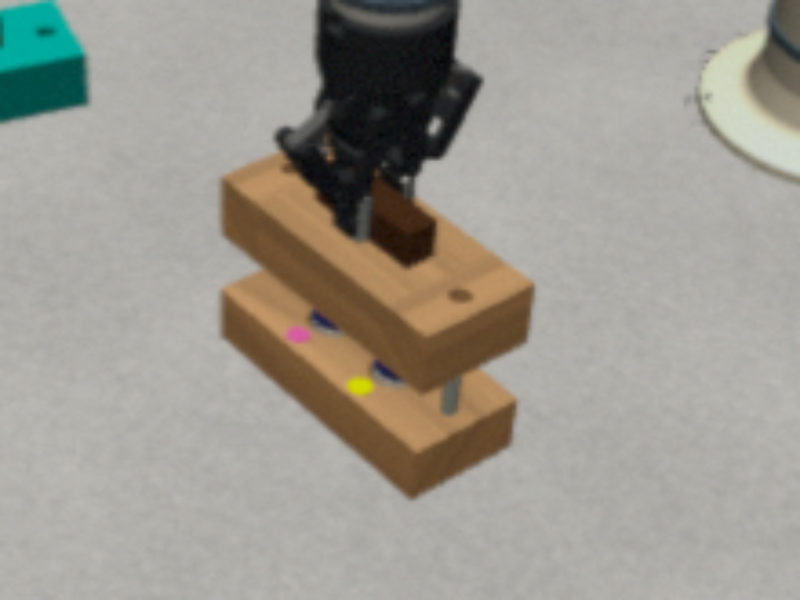

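```bash
python3 - <<'E'
from cov import *
T=np.eye(4);T[:3,:3]=R.from_euler('xyz',[3.1311,-.0101,1.4342]).as_matrix();T[:3,3]=[.4846,-.0345,.1474]
b=at('wrist',[260+354/6,70+321/6],.0983,T);t=at('wrist',[260+346/6,70+331/6],.09,T)
print(b.round(4),t.round(4),(T[:3,:3].T@(t-b)*1000).round(2),'mm tool')
E
```

```text
[0.4958 0.0455 0.0983] [0.4951 0.0453 0.09  ] [-0.38 -0.73  8.29] mm tool
```

Emit:
{"fn": "drive_tool", "kwargs": {"series": [[[1, -0.02, -0.07, 0.3, 0], [1, -0.02, -0.09, 0.7, 0], [1, -0.02, -0.1, 1.1, 0], [1, -0.03, -0.11, 1.5, 0], [1, -0.03, -0.11, 1.8, 0]]]}}

```text
clock: 21.12
position: [0.4837, -0.0346, 0.129]
tcp_rot: [3.131, -0.01, 1.434]
wrist_force: [-0.2, -0.4, -2.9]
width: 0.0209
```

```bash
python3 - <<'E'
from cov import *
for i in range(2): cams.get_image('top')
s=state(); im=cams.get_image('wrist'); cv2.imwrite('pics/w19c.png',cv2.resize(im[70:170,260:380,::-1],(720,600)))
im=cams.get_image('scene'); cv2.imwrite('pics/s19.png',cv2.resize(im[120:300,240:460,::-1],(800,600)))
state()
E
```

```text
t 21.23 p [ 0.4836 -0.0347  0.1289] rpy [ 3.1315 -0.0097  1.434 ] F [ 0.9 -1.5 -3.3] w 0.0211
t 21.32 p [ 0.4837 -0.0346  0.1293] rpy [ 3.1312 -0.0098  1.434 ] F [ 0.2 -1.2 -4.2] w 0.0211
```

View pics/w19c.png

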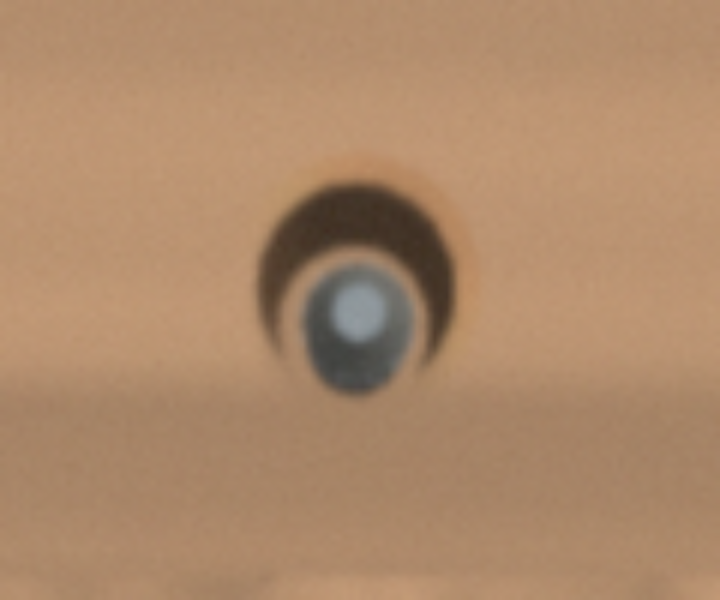

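View pics/s19.png

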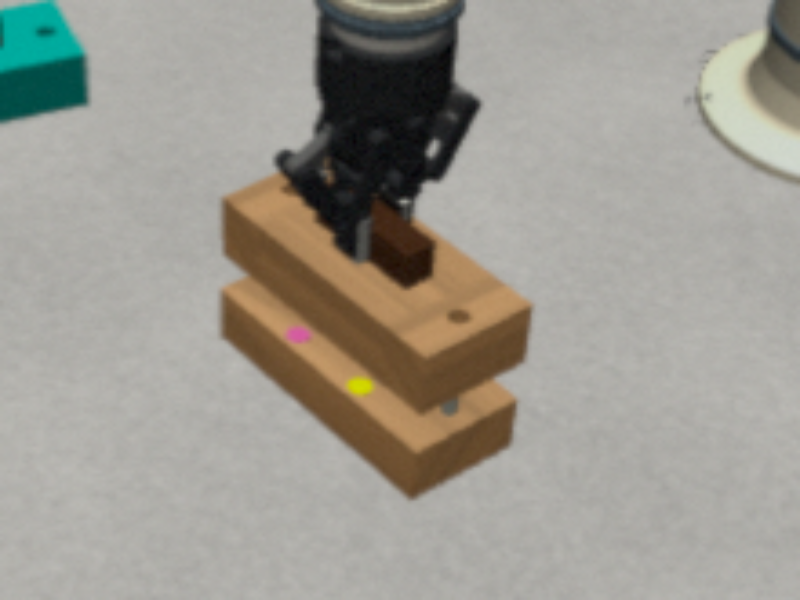

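Emit:
{"fn": "drive_tool", "kwargs": {"series": [[[1, 0, 0, 0.4, 0], [1, -0.01, -0.01, 0.8, 0], [1, -0.01, -0.01, 1.2, 0], [1, -0.02, -0.02, 1.6, 0], [1, -0.02, -0.02, 2, 0]]]}}

```text
clock: 21.95
position: [0.4837, -0.0347, 0.109]
tcp_rot: [3.131, -0.01, 1.434]
wrist_force: [-0.0, -0.6, -3.4]
width: 0.0211
```

```bash
python3 - <<'E'
from cov import *
s=state(); im=cams.get_image('wrist'); cv2.imwrite('pics/w20c.png',cv2.resize(im[70:170,260:380,::-1],(720,600)))
state()
E
```

```text
t 21.95 p [ 0.4837 -0.0347  0.109 ] rpy [ 3.1311 -0.0097  1.434 ] F [-0.  -0.6 -3.4] w 0.0211
t 22.0 p [ 0.4835 -0.0347  0.1084] rpy [ 3.1318 -0.0097  1.434 ] F [ 1.1 -1.5 -2.4] w 0.0214
```

View pics/w20c.png

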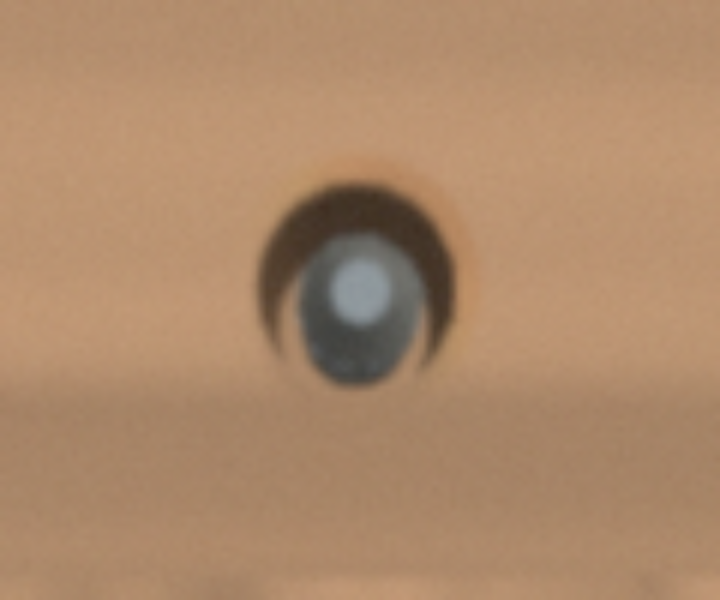

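Emit:
{"fn": "drive_tool", "kwargs": {"series": [[[1, 0, 0, 0.3, 0], [1, -0.01, -0.01, 0.6, 0], [1, -0.01, -0.01, 0.8, 0], [1, -0.01, -0.01, 1.0, 0], [1, -0.01, -0.01, 1.1, 0]]]}}

```text
clock: 22.62
position: [0.4837, -0.0346, 0.0976]
tcp_rot: [3.131, -0.01, 1.434]
wrist_force: [0.2, 0.6, 0.2]
width: 0.0207
```

```bash
python3 - <<'E'
from cov import *
s=state(); im=cams.get_image('scene'); cv2.imwrite('pics/s21.png',cv2.resize(im[120:300,240:460,::-1],(800,600)))
state()
E
```

```text
t 22.62 p [ 0.4837 -0.0346  0.0976] rpy [ 3.1314 -0.0098  1.4341] F [0.2 0.6 0.2] w 0.0207
t 22.68 p [ 0.4836 -0.0346  0.0977] rpy [ 3.1315 -0.0097  1.434 ] F [ 0.6 -0.8 -1.4] w 0.0211
```

View pics/s21.png

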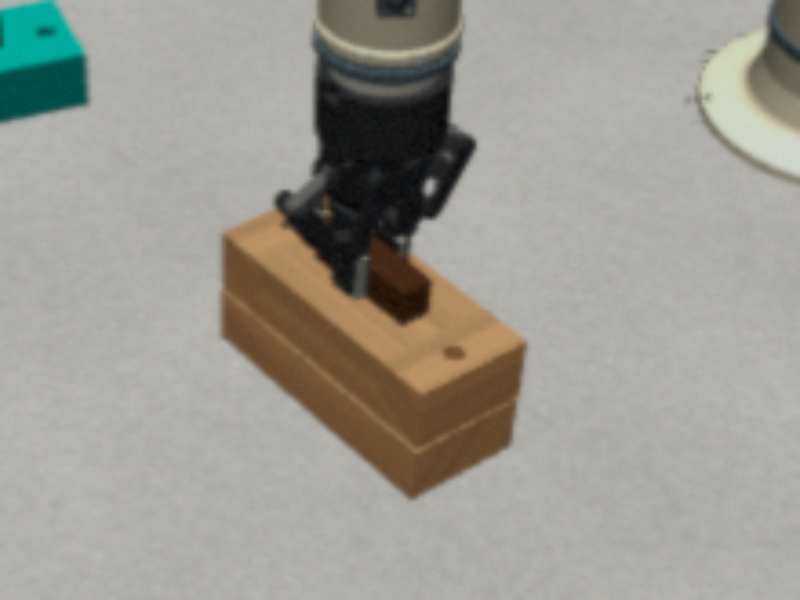

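Emit:
{"fn": "drive_tool", "kwargs": {"series": [[[1, 0, 0, 0.1, 0], [1, 0, 0, 0.15, 0], [1, 0, 0, 0.2, 0], [1, 0, 0, 0.25, 0], [1, 0, 0, 0.25, 0]]]}}

```text
clock: 23.3
position: [0.4841, -0.0341, 0.0968]
tcp_rot: [3.13, -0.011, 1.434]
wrist_force: [-0.7, 3.3, 7.8]
width: 0.021
```

Emit:
{"fn": "drive_tool", "kwargs": {"series": [[[1, 0, 0, 0.2, 0], [1, 0, 0, 0.25, 0], [1, 0, 0, 0.3, 0], [1, 0, 0, 0.35, 0], [1, 0, 0, 0.35, 0]]]}}

```text
clock: 23.92
position: [0.4844, -0.0339, 0.0964]
tcp_rot: [3.128, -0.011, 1.434]
wrist_force: [-5.7, 3.1, 16.3]
width: 0.0211
```

```bash
python3 - <<'E'
from cov import *
state(); im=cams.get_image('scene'); cv2.imwrite('pics/s22.png',cv2.resize(im[120:300,240:460,::-1],(800,600)))
state(); im=cams.get_image('wrist'); cv2.imwrite('pics/w22.png',im[:,:,::-1])
for i in range(4): cams.get_image('top'); state()
E
```

```text
t 23.93 p [ 0.4844 -0.0339  0.0964] rpy [ 3.1281 -0.0107  1.4345] F [-5.7  3.1 16.3] w 0.0211
t 23.98 p [ 0.4843 -0.0339  0.0964] rpy [ 3.1281 -0.0107  1.4344] F [-6.5  1.3 15.9] w 0.0208
t 24.07 p [ 0.4844 -0.0339  0.0964] rpy [ 3.128  -0.0107  1.4344] F [-5.1  2.7 16.6] w 0.021
t 24.12 p [ 0.4843 -0.0339  0.0964] rpy [ 3.1281 -0.0107  1.4344] F [-5.3  2.  16. ] w 0.0213
t 24.18 p [ 0.4844 -0.0339  0.0964] rpy [ 3.128  -0.0107  1.4344] F [-5.9  2.1 16.4] w 0.0207
t 24.23 p [ 0.4844 -0.034   0.0964] rpy [ 3.128  -0.0107  1.4344] F [-4.2  2.2 16.9] w 0.021
```

View pics/s22.png

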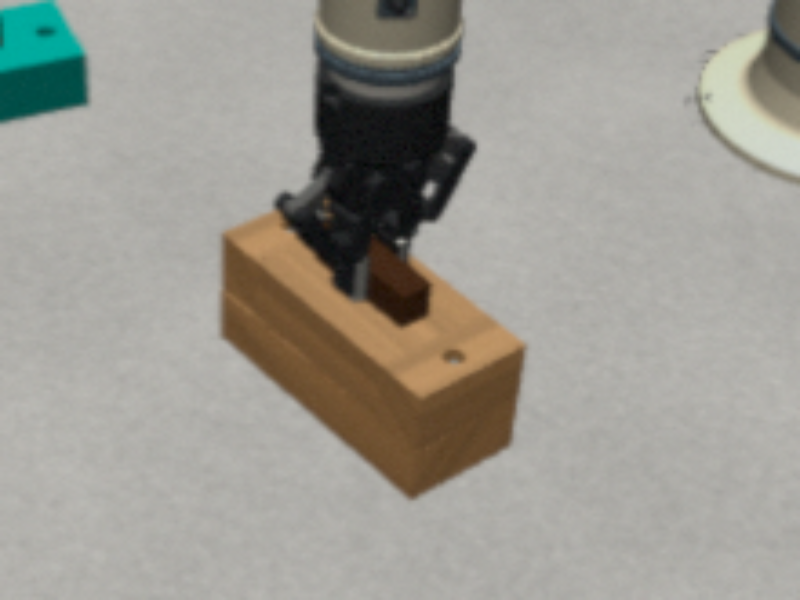

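View pics/w22.png

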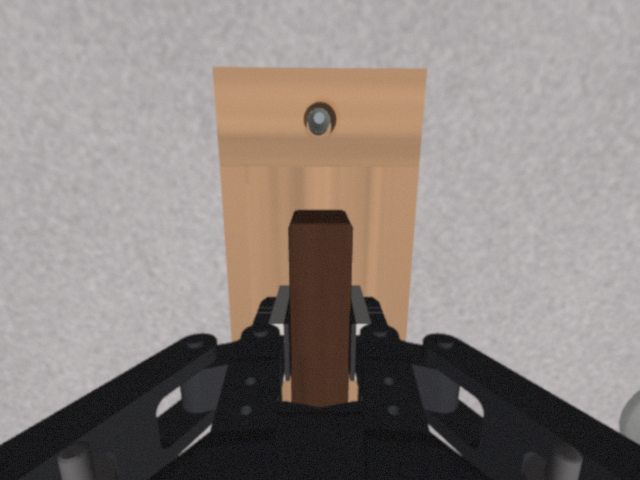

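Emit:
{"fn": "drive_tool", "kwargs": {"series": [[[1, 0, 0, 0.35, 0], [1, 0, 0, 0.4, 0], [1, 0, 0, 0.45, 0], [1, 0, 0, 0.45, 0], [1, 0, 0, 0.45, 0]]]}}

```text
clock: 24.85
position: [0.4844, -0.0339, 0.0964]
tcp_rot: [3.126, -0.01, 1.434]
wrist_force: [-9.6, 1.4, 23.3]
width: 0.0212
```

```bash
python3 - <<'E'
from cov import *
state(); im=cams.get_image('scene'); cv2.imwrite('pics/s23.png',cv2.resize(im[170:290,290:400,::-1],(800,600)))
im=cams.get_image('top'); cv2.imwrite('pics/t23.png',cv2.resize(im[230:310,270:390,::-1],(800,533)))
for i in range(4): cams.get_image('top')
state()
E
```

```text
t 24.85 p [ 0.4844 -0.0339  0.0964] rpy [ 3.1262 -0.0104  1.4345] F [-9.6  1.4 23.3] w 0.0212
t 25.15 p [ 0.4844 -0.0339  0.0964] rpy [ 3.1262 -0.0104  1.4344] F [-9.6  1.9 23. ] w 0.0213
```

View pics/s23.png

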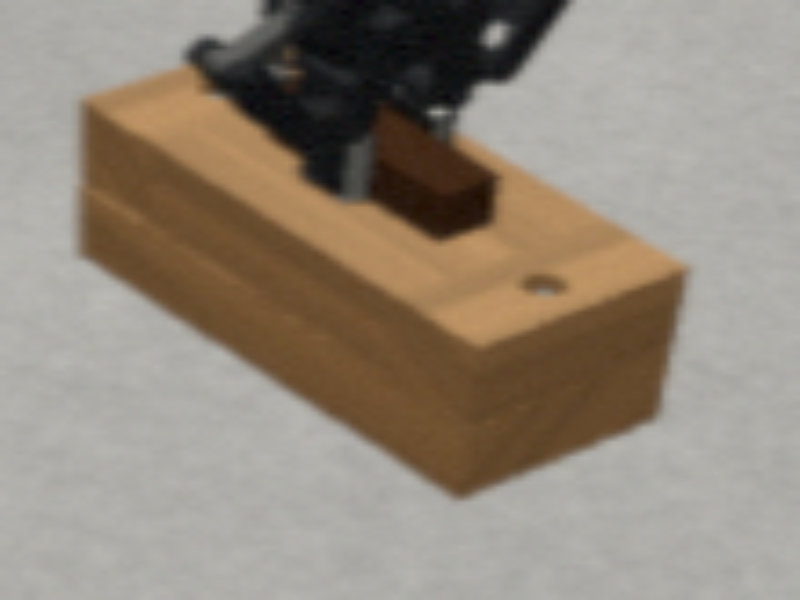

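```bash
python3 -c "
from h import *
print(job.finish_job()); state()"
```

```text
the job is handed in; nothing more can be done
None
the job is handed in; nothing more can be done
```

I packed the case and handed the job in at about 25 s of the 72 s allowed, with the gripper still holding the cover pressed down. No verdict came back.

- **Bottles:** the yellow-topped bottle is in the yellow-dot pocket and the pink-topped one in the pink-dot pocket. Each was lowered until it touched the pocket floor at the expected height, then released. The scene picture afterwards showed both upright.
- **Cover:** I picked the wooden cover up by its handle and lined it up by looking at one dowel through its bore. It slid down without side force. The tool stopped at 96.4 mm against 96.5 mm expected for fully home, and it did not sink further as the push rose from 16 N to 23 N.
- **Final push:** about 23 N downward and steady over the last readings, with about 10 N of sideways force because the tool was tilted by about 1°. That tilt is also a small misalignment between tool and cover.
- **Last look:** the scene picture shows the seam closed along the two visible sides. A thin bright line remains at the back end, which I read as a slight sideways offset rather than a gap. I could not see the other two sides.

I did not move the green-topped bottle, the flask, the beaker, the orange look-alike or the turquoise cover.

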